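# Load and lock the squeegee blade rack

### The job

The scraper is in the way: lay it flat in the white tray. Put every squeegee-blade cartridge lying on the sill into the rack bay with the rib of its own colour and push it fully home, end against the fence and side flat along its rib. When all are home, push the pole tip's rod through the slot in the grey latch box until the hidden tab is fully pressed in, then lay the pole tip in the tray too; leave the other things on the sill where they are.

Things in the scene. Friction and masses are not known exactly. Their poses are not given: they have to be found in the camera images.
- rack: fixed blade rack; origin on the sill under the middle of the fence's stop face; x away from the robot, y left along the fence. Fence 30 mm high, 12 thick, stop face at x=0 facing -x. Ribs red, blue, yellow run from it to x=-60 mm, 18 high, 8 thick; stop faces look to -y at y=165, 55, -55 mm; a cartridge lies on the -y side of its rib. Bay floor level with the sill (z=0)
- home_red (a point): where the red cartridge's centre lies when fully home: 14 mm above the sill, 50 mm before the fence face, 14 mm to -y of the red rib's face; axes as the rack's
- home_blue (a point): the same for the blue cartridge and the blue rib
- home_yellow (a point): the same for the yellow cartridge and the yellow rib
- slot (a point): mouth of the slot in the grey latch box's front face (rack x=-60, y=-235 mm), 60 mm above the sill; axes as the rack's. Slot 16 mm wide, from 35 mm above the sill up to 85 mm, open at the top, through a 10 mm wall. Box 100 deep (x), 70 wide, 91 high, at the rack's right end; a white stripe on its roof is in line with the slot
- tab_face (a point): middle of the front face of the hidden latch tab inside the box, 40 mm behind the slot's mouth and 60 mm above the sill while unpressed; face 44 mm wide, 36 mm high; axes as the rack's
- latch_tab (a joint): travel of the hidden tab along rack +x: 0 free, 0.014 m fully pressed. It resists with about 5 N and stays where it is left. As it goes in, the green lock bar on top of the fence (34 to 40 mm above the sill) slides out over the cartridges' ends by the same amount
- pole_tip: the loose pole tip: black square grip sleeve 110 x 22 x 22 mm with a round aluminium rod 10 mm thick reaching 95 mm out of its end along +x; 150 g. Origin: centre of the sleeve; it may lie on any side; balance point about 20 mm towards the rod
- tip (a point): the free end of the pole tip's rod, 150 mm from the sleeve's centre along +x
- tray: fixed white plastic caddy tray, open on top, outside 260 (x) x 160 (y) x 30 mm high, walls and floor 5 mm; origin under its centre on the sill
- squeegee: squeegee head, bystander, 260 mm wide; origin underneath
- spray: green glass spray bottle with steel trigger, bystander, 203 mm high, 72 mm across; origin under its centre
- tin: small brass tin, bystander, 44 mm across, 30 mm high; origin under its centre
- scraper: loose scraper lying across the open front of the rack's bays: orange handle 85 (x) x 24 (y) x 18 mm high, with a steel blade 45 mm wide (y), 6 thick, reaching from handle x=40 to 70 mm; 120 g; origin on the underside, under the handle's middle, z up
- cup_lifter: suction-cup lifter with red knob, bystander, 70 mm across, 44 mm high; origin under its centre
- cart_red: loose red squeegee-blade cartridge, a square bar 100 (x) x 28 x 28 mm, about 120 g, with a black rubber strip and aluminium ends; origin at its centre, x along its length, either end may go first. May be absent
- cart_blue: loose blue squeegee-blade cartridge, a square bar 100 (x) x 28 x 28 mm, about 120 g, with a black rubber strip and aluminium ends; origin at its centre, x along its length, either end may go first. May be absent
- cart_yellow: loose yellow squeegee-blade cartridge, a square bar 100 (x) x 28 x 28 mm, about 120 g, with a black rubber strip and aluminium ends; origin at its centre, x along its length, either end may go first. May be absent
Mind the look-alikes: they are no part of the job. Of the things that look like the pole_tip, take the one that is farthest to the robot's left at the start.

How it is judged:
By the outcome, as a careful person would: the job done as asked, in the order asked, and still so for the second after the job is handed in, with the robot touching nothing.
Of cart_red, cart_blue, cart_yellow only 2 to 3 are there at a start; the rules pass over those that are not, and their reading is None.
At some moment in a run one of cart_red, cart_blue, cart_yellow may be knocked a few centimetres aside while the robot is not near it.
Once in a run the grip may slacken for a moment while it holds something.
It also fails if it takes over 210 s, if anything falls off the work surface, if the arm or the gripper's body presses on something with over 40 N, if the wrist force passes 120 N, or if a joint passes its speed limit or range.

### The arm

A 7-joint arm with a two-finger parallel gripper is mounted at the origin on the work surface. World frame = base frame: x ahead of the robot, y to its left, z up, the work surface at z = 0. Lengths are in mm, angles in degrees, forces in N, time in s.
With the tool pointing down it reaches from about 400 to 850 mm from the base axis. Payload 6.9 kg.
Tool frame: the origin (TCP) lies at the very end of the fingers, on their centre line; the grasp point (between the pads) lies 19 mm behind it; z points along the fingers, y is the line along which they close (so a half turn about z gives the same grasp; the last joint's range is limited). The gripper opens to 85 mm and grips with 20 to 120 N. Pads are 22 mm wide; open, the fingers measure 114 mm over their backs; the gripper's body (76 mm by 85 mm) begins 54 mm behind the grasp point. The pads swing forward as they close: fully open they stand 13 mm farther back than shut.
Start: joints at [70.502, 29.078, -13.613, 85.955, 7.202, 65.827, -8.869], TCP at [269.458, -563.918, 231.275] pointing down, gripper open.
Joint ranges: [-176.47, 176.47], [-13.61, 117.27], [-81.72, 77.17], [0.22, 143.17], [-87.28, 267.28], [10, 112.55], [-165.47, 165.47]. Speed limits (degrees/s): [136.94, 136.94, 180, 180, 180, 180, 180].

### API

Orientations are given as a 3x3 rotation matrix whose columns are the frame's x, y, z axes.
In Python, from station import env, cams gives the robot as it stands.
- The arm moves only by the tool jog_arm, never from a script. Its argument "commands" is a list of rows, each a list of 3 entries, a list of its own where there are three numbers: the turn, a rotation vector about the tool's x, y, z in rad, then the shift along the tool's x, y, z in m, then the opening, from 0 (shut) to 1 (fully open). A call has 1 to 5 rows; each row is the pose to reach, as a shift and turn from the pose commanded when the call began, along the tool's axes at that moment; what a row does not reach only later rows make up. A row lasts 1/12 s, in which the tool goes at most 41.7 mm and 7.16 degrees, less where a joint would pass 70% of its speed; a pose out of reach is approached as far as the arm can. A call with a gripper value outside its range is refused whole. The fingers move at their own pace and stop on an object; the grip force is fixed at half the most. Time passes only in rows, so rows that repeat a pose let the fingers close. It gives the time, the measured TCP pose, the force, the opening and the grip force at its end, in the units of the state.
- env.state(): the state, without advancing time (a new reading comes with each control period).
- cams.read_camera(name): name is "scene" or "top" or "wrist"; returns the picture (400x640x3 uint8, red, green, blue); there is no depth.
- cams.camera_model(name): a dict with "K" (3x3 intrinsics, pixels), "view" (4x4, takes a point from world to camera coordinates); the wrist camera has in their place "T_tool_cam" (4x4, takes a point from camera to tool coordinates, whose origin is the TCP and whose axes are the flange's). Camera axes: x right, y down, z forward; pixel columns grow to the right and rows downward; lengths in mm; the calibration is good to about 2 mm. The wrist camera is an equidistant fisheye: a pixel r from the principal point sees the ray r / f radians off the axis. A picture is of the moment at which its call begins: read the wrist's pose just before it. camera_model takes no time and is no camera call.
- env.sign_off(): hands the job in; it is judged then, once.
The state is a dict: "clock": time; "joint_pos": joint angles; "joint_vel": joint speeds; "joint_torque": joint torques, N m; "ee_pos": TCP position; "tool_rot": TCP orientation; "ft_force": force on the tool from outside, world axes, zero at the start; "moment": the same for the moment, N m; "gripper_width": finger opening in mm; "finger_force": force on a finger pad.
Only numpy, scipy, OpenCV 4.12 (cv2) and the standard library are available. Lean on these libraries where they do the work, as an engineer would, in place of code of your own. Each camera call takes 0.05 s, during which the arm holds its last target. There are 200 camera calls.

## Working session

There is one attempt and no reset: what is moved stays moved. The work goes in short steps, Python scripts to look and compute and a tool call to move; the robot and the scene stay as the last step left them, time stands still between calls to the robot, and variables do not carry over. Pictures are saved under pics/ and viewed, at most 14 in all, crops included, and the job is handed in when it is done.

Besides the shell and the picture viewer there is one more tool, called after "Request:" by a JSON object that holds its "op" and its "data", one argument or row to a line. jog_arm: Moves the arm, as the interface text tells. Its arguments: {"type":"object","properties":{"commands":{"type":"array"}},"required":["commands"]}

```bash
ls; mkdir -p pics; python3 - <<'E'
from station import env, cams
import cv2, numpy as np
for n in ("scene","top"):
    im=cams.read_camera(n); cv2.imwrite(f"pics/{n}0.png",im[:,:,::-1])
    m=cams.camera_model(n); print(n,np.round(m["K"],1).tolist(),np.round(m["view"],4).tolist())
m=cams.camera_model("wrist"); print(m)
s=env.state(); print(s["clock"],s["ee_pos"],s["tool_rot"],s["gripper_width"],s["ft_force"])
E
```

```text
pics
scene [[468.1, 0.0, 321.6], [0.0, 468.1, 204.0], [0.0, 0.0, 1.0]] [[0.2854, 0.9584, 0.0037, -38.9502], [0.8165, -0.2412, -0.5246, -395.9774], [-0.5019, 0.1527, -0.8513, 1824.8991], [0.0, 0.0, 0.0, 1.0]]
top [[371.7, 0.0, 324.7], [0.0, 371.7, 207.2], [0.0, 0.0, 1.0]] [[-0.0053, -1.0, 0.0077, -110.4408], [-0.9901, 0.0042, -0.1403, 506.6341], [0.1402, -0.0084, -0.9901, 1250.6253], [0.0, 0.0, 0.0, 1.0]]
{'K': array([[309.70691629,   0.        , 323.82717941],
       [  0.        , 309.70691629, 200.85864442],
       [  0.        ,   0.        ,   1.        ]]), 'T_tool_cam': array([[ 6.95300177e-04, -9.49710193e-01, -3.13129471e-01,
         8.04712787e+01],
       [ 9.99999015e-01,  2.78531895e-04,  1.37570862e-03,
        -1.66405840e-01],
       [-1.21930795e-03, -3.13130119e-01,  9.49709451e-01,
        -1.43264612e+02],
       [ 0.00000000e+00,  0.00000000e+00,  0.00000000e+00,
         1.00000000e+00]])}
0.1 [ 269.20699167 -563.53320566  230.49933731] [[ 9.02248584e-01  4.31215621e-01 -7.62848962e-04]
 [ 4.31216292e-01 -9.02247393e-01  1.46680761e-03]
 [-5.57681341e-05 -1.65237799e-03 -9.99998633e-01]] 85.13949804088979 [0.36267074 0.19879963 0.27233512]
```

View pics/scene0.png

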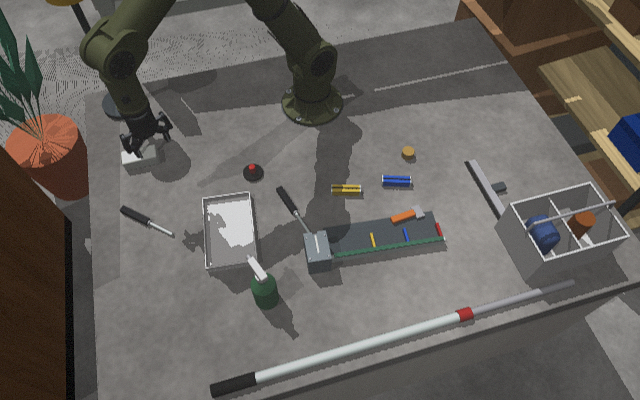

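View pics/top0.png

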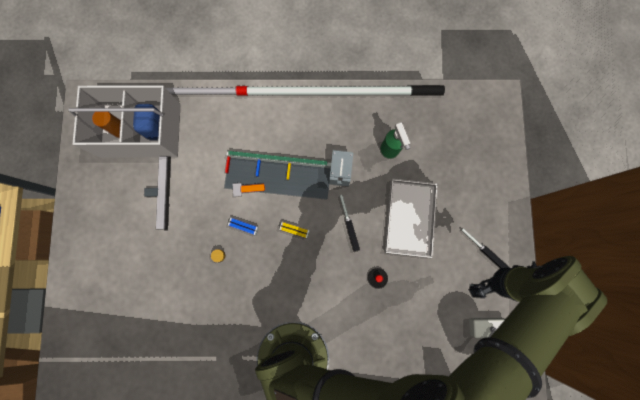

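The two views show the rack with red, blue and yellow ribs at top px (228–290, 165), and the latch box at (341,167). The scraper is at (250,188), the blue cartridge at (242,226) and the yellow at (293,230); no red cartridge is visible. The left pole tip is at (350,222), a look-alike at (480,245), and the tray at (411,218).

```bash
cat > h.py <<'E'
from station import env, cams
import cv2, numpy as np
def snap(n, name=None):
    s=env.state(); im=cams.read_camera(n)
    if name: cv2.imwrite(f"pics/{name}.png",im[:,:,::-1])
    return im,s
def rays(n,px,s=None):
    """world origin and directions for pixels"""
    m=cams.camera_model(n); px=np.atleast_2d(np.float64(px)); K=m["K"]
    d=np.c_[(px[:,0]-K[0,2])/K[0,0],(px[:,1]-K[1,2])/K[1,1]]
    if n=="wrist":
        r=np.linalg.norm(d,axis=1)+1e-12
        d=np.c_[d/r[:,None]*np.sin(r)[:,None],np.cos(r)]
        T=m["T_tool_cam"]; R=np.array(s["tool_rot"])
        return np.array(s["ee_pos"])+R@T[:3,3],(R@T[:3,:3]@d.T).T
    V=m["view"]; d=np.c_[d,np.ones(len(d))]
    return -V[:3,:3].T@V[:3,3],(V[:3,:3].T@d.T).T
def onplane(n,px,z,s=None):
    o,d=rays(n,px,s); return o+d*((z-o[2])/d[:,2])[:,None]
def topix(P,s):
    m=cams.camera_model("wrist"); T=m["T_tool_cam"]; R=np.array(s["tool_rot"]); K=m["K"]
    p=(np.atleast_2d(P)-np.array(s["ee_pos"]))@R; c=(p-T[:3,3])@T[:3,:3]
    h=np.hypot(c[:,0],c[:,1]); th=np.arctan2(h,c[:,2])
    return np.c_[c[:,0]/h*th,c[:,1]/h*th]*K[0,0]+K[:2,2]
def mask(im,lo,hi):
    return cv2.inRange(cv2.cvtColor(im,cv2.COLOR_RGB2HSV),np.array(lo),np.array(hi))
COL=dict(red=((0,150,60),(6,255,255)),blue=((105,120,60),(125,255,255)),yellow=((22,130,80),(33,255,255)),orange=((8,150,90),(18,255,255)),green=((65,80,40),(90,255,255)))
def blobs(im,c,amin=15):
    cs,_=cv2.findContours(mask(im,*COL[c]),cv2.RETR_EXTERNAL,cv2.CHAIN_APPROX_NONE)
    return [(cv2.contourArea(k),k[:,0,:]) for k in cs if cv2.contourArea(k)>amin]
def go(target,xdir_deg=None):
    """shift in tool axes and turn to reach world TCP target with tool down, tool x at given world angle"""
    s=env.state(); R=np.array(s["tool_rot"]); p=np.array(s["ee_pos"])
    sh=R.T@(np.array(target)-p)/1000
    tr=None
    if xdir_deg is not None:
        a=np.radians(xdir_deg); x=np.array([np.cos(a),np.sin(a),0]); z=np.array([0,0,-1.]); D=np.c_[x,np.cross(z,x),z]
        tr=cv2.Rodrigues(R.T@D)[0].ravel().round(4)
    print("turn",tr,"shift",sh.round(4))
E
python3 - <<'E'
from h import *
for n in ("top","scene"):
    im,s=snap(n)
    for c in COL:
        for a,k in blobs(im,c,8):
            (cx,cy),wh,an=cv2.minAreaRect(k.astype(np.float32)); b=onplane(n,cv2.boxPoints(((cx,cy),wh,an)),20)
            print(n,c,a,(round(cx),round(cy)),b.mean(0)[:2].round(),b[:,:2].round().tolist())
P=[(343,197),(355,249),(388,180),(437,183),(386,253),(433,257)]
print(onplane("top",P,10)[:,:2].round())
s=env.state(); print(s["joint_pos"])
E
```

```text
top red 44.5 (379, 278) [ 263. -296.] [[262.0, -278.0], [280.0, -298.0], [263.0, -314.0], [245.0, -295.0]]
top red 33.5 (227, 164) [664. 232.] [[637.0, 241.0], [692.0, 234.0], [690.0, 223.0], [635.0, 230.0]]
top red 79.0 (241, 90) [943. 191.] [[959.0, 210.0], [959.0, 173.0], [928.0, 173.0], [928.0, 209.0]]
top blue 180.0 (242, 226) [445. 174.] [[445.0, 220.0], [473.0, 212.0], [444.0, 127.0], [417.0, 136.0]]
top blue 41.5 (258, 168) [651. 125.] [[622.0, 135.0], [681.0, 128.0], [679.0, 115.0], [620.0, 122.0]]
top blue 492.0 (146, 124) [813. 530.] [[860.0, 576.0], [860.0, 489.0], [766.0, 484.0], [766.0, 570.0]]
top blue 15.0 (144, 106) [884. 541.] [[886.0, 570.0], [886.0, 513.0], [882.0, 512.0], [883.0, 570.0]]
top yellow 189.5 (294, 230) [430.  -6.] [[430.0, 41.0], [459.0, 32.0], [431.0, -53.0], [401.0, -43.0]]
top yellow 37.5 (288, 171) [639.  16.] [[611.0, 25.0], [669.0, 19.0], [668.0, 7.0], [609.0, 14.0]]
top orange 139.0 (252, 188) [579. 141.] [[589.0, 184.0], [595.0, 102.0], [570.0, 99.0], [564.0, 181.0]]
top orange 213.5 (101, 119) [834. 693.] [[860.0, 727.0], [860.0, 662.0], [80
[... 1453 characters left out ...]
103.0], [573.0, 184.0], [596.0, 182.0], [602.0, 101.0]]
scene green 82.0 (256, 287) [ 691. -371.] [[677.0, -397.0], [660.0, -370.0], [706.0, -345.0], [722.0, -371.0]]
scene green 239.0 (388, 246) [679.  61.] [[652.0, -114.0], [693.0, 238.0], [706.0, 234.0], [665.0, -116.0]]
scene green 108.5 (7, 106) [ -293. -1123.] [[-318.0, -1174.0], [-371.0, -1145.0], [-266.0, -1071.0], [-216.0, -1101.0]]
scene green 1137.0 (20, 50) [ -623. -1090.] [[-382.0, -1153.0], [-909.0, -1182.0], [-860.0, -1016.0], [-339.0, -1007.0]]
[[ 546. -178.]
 [ 363. -218.]
 [ 607. -340.]
 [ 596. -515.]
 [ 348. -325.]
 [ 334. -488.]]
[ 70.50427689  29.10852341 -13.61295943  85.9855478    7.20257097
  65.82527254  -8.86924621]
```

```bash
python3 - <<'E'
from h import *
go([480,30,230],-6)
E
```

```text
turn [-1.000e-03  3.000e-04  5.505e-01] shift [ 0.4461 -0.4448  0.0012]
```

Request:
{"op": "jog_arm", "data": {
  "commands": [
    [[0,0,0.55],[0.446,-0.445,0],1],
    [[0,0,0.55],[0.446,-0.445,0],1],
    [[0,0,0.55],[0.446,-0.445,0],1],
    [[0,0,0.55],[0.446,-0.445,0],1],
    [[0,0,0.55],[0.446,-0.445,0],1]
  ]
}}

```text
clock: 0.62
ee_pos: [339.2, -365.6, 231.2]
tool_rot: [[0.994, -0.112, 0.0], [-0.112, -0.994, 0.0], [0.0, -0.0, -1.0]]
ft_force: [0.6, 0.5, -0.4]
gripper_width: 85.1
finger_force: 0.0
```

Request:
{"op": "jog_arm", "data": {
  "commands": [
    [[0,0,0],[0.096,-0.409,0],1],
    [[0,0,0],[0.096,-0.409,0],1],
    [[0,0,0],[0.096,-0.409,0],1],
    [[0,0,0],[0.096,-0.409,0],1],
    [[0,0,0],[0.096,-0.409,0],1]
  ]
}}

```text
clock: 1.03
ee_pos: [407.7, -168.8, 231.5]
tool_rot: [[0.995, -0.104, 0.0], [-0.104, -0.995, -0.0], [0.0, 0.0, -1.0]]
ft_force: [0.8, -0.3, 0.3]
gripper_width: 85.4
finger_force: 0.0
```

Request:
{"op": "jog_arm", "data": {
  "commands": [
    [[0,0,0],[0.047,-0.205,0],1],
    [[0,0,0],[0.047,-0.205,0],1],
    [[0,0,0],[0.047,-0.205,0],1],
    [[0,0,0],[0.047,-0.205,0],1],
    [[0,0,0],[0.047,-0.205,0],1]
  ]
}}

```text
clock: 1.45
ee_pos: [475.1, 28.3, 231.5]
tool_rot: [[0.995, -0.104, 0.0], [-0.104, -0.995, -0.0], [0.0, 0.0, -1.0]]
ft_force: [1.4, -0.8, 0.3]
gripper_width: 85.4
finger_force: 0.0
```

Request:
{"op": "jog_arm", "data": {
  "commands": [
    [[0,0,0],[0,0,0],1],
    [[0,0,0],[0,0,0],1]
  ]
}}

```text
clock: 1.62
ee_pos: [475.2, 29.2, 231.1]
tool_rot: [[0.995, -0.098, -0.0], [-0.098, -0.995, 0.001], [-0.0, -0.001, -1.0]]
ft_force: [-0.1, -1.5, 0.1]
gripper_width: 85.2
finger_force: 0.0
```

```bash
python3 - <<'E'
from h import *
im,s=snap("wrist","w1")
Z=dict(red=18,blue=18,yellow=18,orange=18,green=40)
for c in COL:
    for a,k in blobs(im,c,40):
        (cx,cy),wh,an=cv2.minAreaRect(k.astype(np.float32)); z=Z[c]
        b=onplane("wrist",cv2.boxPoints(((cx,cy),wh,an)),z,s)
        print(c,a,(round(cx),round(cy)),b.mean(0)[:2].round(1),b[:,:2].round().tolist())
E
```

```text
red 233.5 (534, 286) [ 254.5 -304.2] [[266.0, -275.0], [281.0, -291.0], [243.0, -334.0], [227.0, -317.0]]
red 441.0 (148, 44) [667.1 231.6] [[639.0, 242.0], [700.0, 238.0], [695.0, 221.0], [635.0, 226.0]]
blue 456.0 (211, 214) [434.8 181.3] [[446.0, 229.0], [456.0, 223.0], [424.0, 134.0], [414.0, 139.0]]
blue 1034.5 (214, 199) [454.1 172.5] [[459.0, 223.0], [480.0, 212.0], [449.0, 123.0], [428.0, 132.0]]
blue 476.5 (226, 32) [654.8 125.3] [[687.0, 129.0], [684.0, 116.0], [623.0, 121.0], [625.0, 135.0]]
yellow 62.5 (181, 282) [333.3 255.8] [[319.0, 275.0], [353.0, 254.0], [347.0, 237.0], [314.0, 257.0]]
yellow 581.0 (354, 211) [420.9  -3.3] [[430.0, 43.0], [441.0, 40.0], [413.0, -50.0], [401.0, -47.0]]
yellow 1045.5 (357, 197) [439.6  -8.4] [[445.0, 39.0], [463.0, 33.0], [435.0, -55.0], [415.0, -51.0]]
yellow 315.5 (320, 28) [643.2  17.5] [[674.0, 19.0], [673.0, 11.0], [612.0, 17.0], [613.0, 24.0]]
orange 1241.5 (219, 94) [582.5 143. ] [[591.0, 188.0], [598.0, 102.0], [574.0, 98.0], [567.0, 184.0]]
green 177.0 (611, 391) [-311.  -853.8] [[-184.0, -710.0], [-189.0, -766.0], [-444.0, -1009.0], [-427.0, -929.0]]
green 529.0 (627, 380) [-332.9 -970.2] [[-404.0, -938.0], [-101.0, -725.0], [-203.0, -934.0], [-623.0, -1283.0]]
green 133.0 (633, 354) [-118.7 -833.9] [[-48.0, -748.0], [-91.0, -845.0], [-195.0, -928.0], [-140.0, -815.0]]
green 439.5 (584, 6) [ 700.1 -369.2] [[691.0, -286.0], [730.0, -458.0], [707.0, -451.0], [673.0, -282.0]]
green 178.5 (406, 4) [662.6 -80.1] [[666.0, -43.0], [668.0, -119.0], [659.0, -118.0], [658.0, -42.0]]
green 622.0 (193, 3) [697.6 161.1] [[714.0, 229.0], [698.0, 95.0], [682.0, 94.0], [697.0, 227.0]]
```

View pics/w1.png

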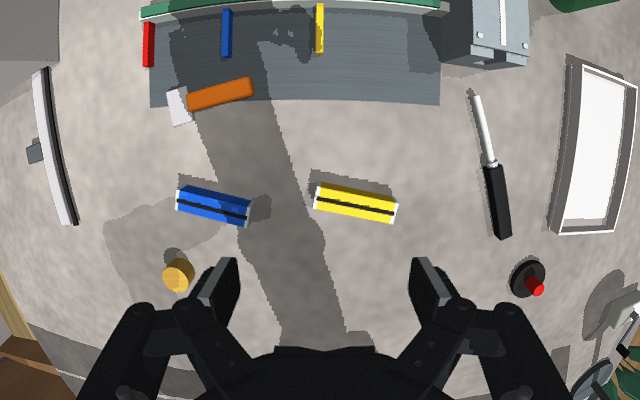

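The picture shows the scraper handle at (219,94) with its blade to the left. The blue cartridge is at (213,205), the yellow at (355,203), the left pole tip at (490,165), and the fence and latch box along the top edge; there is no red cartridge. I'll take the scraper first.

Request:
{"op": "jog_arm", "data": {
  "commands": [
    [[0,0,-0.6],[0.094,-0.139,0.1],0.6],
    [[0,0,-0.6],[0.094,-0.139,0.1],0.6],
    [[0,0,-0.6],[0.094,-0.139,0.1],0.6],
    [[0,0,-0.6],[0.094,-0.139,0.1],0.6],
    [[0,0,-0.6],[0.094,-0.139,0.1],0.6]
  ]
}}

```text
clock: 2.08
ee_pos: [584.1, 154.7, 129.1]
tool_rot: [[0.877, 0.48, -0.001], [0.48, -0.877, -0.0], [-0.001, -0.0, -1.0]]
ft_force: [0.5, -0.4, -0.0]
gripper_width: 51.3
finger_force: 0.0
```

Request:
{"op": "jog_arm", "data": {
  "commands": [
    [[0,0,-0.6],[0,0,0],0.6],
    [[0,0,-0.6],[0,0,0],0.6],
    [[0,0,-0.6],[0,0,0],0.6],
    [[0,0,-0.6],[0,0,0],0.6],
    [[0,0,-0.6],[0,0,0],0.6]
  ]
}}

```text
clock: 2.5
ee_pos: [583.1, 151.8, 130.9]
tool_rot: [[0.454, 0.891, -0.001], [0.891, -0.454, -0.002], [-0.002, 0.0, -1.0]]
ft_force: [0.1, 0.1, -0.3]
gripper_width: 51.1
finger_force: 0.0
```

Request:
{"op": "jog_arm", "data": {
  "commands": [
    [[0,0,-0.553],[0,0,0],0.6],
    [[0,0,-0.553],[0,0,0],0.6],
    [[0,0,-0.553],[0,0,0],0.6],
    [[0,0,-0.553],[0,0,0],0.6],
    [[0,0,-0.553],[0,0,0],0.6]
  ]
}}

```text
clock: 2.92
ee_pos: [583.2, 151.5, 130.8]
tool_rot: [[-0.082, 0.997, -0.001], [0.997, 0.082, -0.002], [-0.002, -0.001, -1.0]]
ft_force: [-0.2, -0.1, -0.1]
gripper_width: 51.3
finger_force: 0.0
```

Request:
{"op": "jog_arm", "data": {
  "commands": [
    [[0,0,0],[0,0,0],0.6],
    [[0,0,0],[0,0,0],0.6]
  ]
}}

```text
clock: 3.08
ee_pos: [583.1, 152.5, 131.0]
tool_rot: [[-0.073, 0.997, -0.001], [0.997, 0.073, -0.001], [-0.001, -0.001, -1.0]]
ft_force: [0.1, -0.8, 0.7]
gripper_width: 51.3
finger_force: 0.0
```

```bash
python3 - <<'E'
from h import *
im,s=snap("wrist","w2")
for a,k in blobs(im,"orange",200):
    (cx,cy),wh,an=cv2.minAreaRect(k.astype(np.float32)); b=onplane("wrist",cv2.boxPoints(((cx,cy),wh,an)),18,s)
    print(a,b.mean(0)[:2].round(1),b[:,:2].round().tolist())
E
```

```text
2284.5 [581.6 146.3] [[567.0, 188.0], [590.0, 189.0], [597.0, 105.0], [572.0, 103.0]]
```

Request:
{"op": "jog_arm", "data": {
  "commands": [
    [[0,0,0],[0.006,-0.001,0.08],0.6],
    [[0,0,0],[0.006,-0.001,0.127],0.6],
    [[0,0,0],[0.006,-0.001,0.127],0.6],
    [[0,0,0],[0.006,-0.001,0.127],0.6],
    [[0,0,0],[0.006,-0.001,0.127],0.6]
  ]
}}

```text
clock: 3.55
ee_pos: [580.3, 160.1, 3.1]
tool_rot: [[-0.077, 0.997, -0.004], [0.997, 0.077, -0.002], [-0.001, -0.004, -1.0]]
ft_force: [-0.0, -0.2, 0.8]
gripper_width: 51.4
finger_force: 0.0
```

Request:
{"op": "jog_arm", "data": {
  "commands": [
    [[0,0,0],[0,0,0],0],
    [[0,0,0],[0,0,0],0],
    [[0,0,0],[0,0,0],0],
    [[0,0,0],[0,0,0],0],
    [[0,0,0],[0,0,0],0]
  ]
}}

```text
clock: 3.97
ee_pos: [582.9, 161.1, 7.1]
tool_rot: [[-0.077, 0.997, 0.004], [0.997, 0.077, 0.001], [0.001, 0.004, -1.0]]
ft_force: [-1.0, -0.4, 7.4]
gripper_width: 22.1
finger_force: 59.8
```

Request:
{"op": "jog_arm", "data": {
  "commands": [
    [[0,0,0],[0,0,0],0],
    [[0,0,0],[0,0,0],0],
    [[0,0,0],[0,0,-0.02],0],
    [[0,0,0],[0,0,-0.04],0],
    [[0,0,0],[0,0,-0.06],0]
  ]
}}

```text
clock: 4.38
ee_pos: [581.6, 160.6, 66.4]
tool_rot: [[-0.078, 0.997, 0.001], [0.997, 0.078, 0.0], [0.0, 0.001, -1.0]]
ft_force: [-0.4, 0.5, 0.2]
gripper_width: 22.0
finger_force: 59.2
```

Request:
{"op": "jog_arm", "data": {
  "commands": [
    [[0,0,0],[0,0,-0.04],0],
    [[0,0,0.6],[-0.186,-0.055,-0.064],0],
    [[0,0,0.6],[-0.186,-0.055,-0.064],0],
    [[0,0,0.6],[-0.186,-0.055,-0.064],0],
    [[0,0,0.6],[-0.186,-0.055,-0.064],0]
  ]
}}

```text
clock: 4.8
ee_pos: [546.7, -2.8, 126.7]
tool_rot: [[0.415, 0.91, 0.002], [0.91, -0.415, -0.001], [0.0, 0.002, -1.0]]
ft_force: [0.5, -0.6, -1.0]
gripper_width: 22.1
finger_force: 59.2
```

Request:
{"op": "jog_arm", "data": {
  "commands": [
    [[0,0,0.6],[-0.191,0.069,0],0],
    [[0,0,0.6],[-0.191,0.069,0],0],
    [[0,0,0.6],[-0.191,0.069,0],0],
    [[0,0,0.6],[-0.191,0.069,0],0],
    [[0,0,0.6],[-0.191,0.069,0],0]
  ]
}}

```text
clock: 5.22
ee_pos: [531.2, -206.9, 126.5]
tool_rot: [[0.857, 0.515, 0.002], [0.515, -0.857, -0.002], [0.001, 0.002, -1.0]]
ft_force: [-0.1, -0.2, -0.9]
gripper_width: 22.1
finger_force: 59.2
```

```bash
python3 - <<'E'
from h import *
go([469,-457,130],-3)
P=[(388,180),(437,183),(386,253),(433,257)]
print(onplane("top",P,30)[:,:2].round(), env.state()["gripper_width"])
E
```

```text
turn [ 0.0022 -0.0015  0.5929] shift [-0.182   0.1824 -0.0031]
[[ 603. -336.]
 [ 591. -509.]
 [ 348. -322.]
 [ 333. -483.]] 22.136679626746922
```

Request:
{"op": "jog_arm", "data": {
  "commands": [
    [[0,0,0.593],[-0.182,0.182,-0.002],0],
    [[0,0,0.593],[-0.182,0.182,-0.002],0],
    [[0,0,0.593],[-0.182,0.182,-0.002],0],
    [[0,0,0.593],[-0.182,0.182,-0.002],0],
    [[0,0,0.593],[-0.182,0.182,-0.002],0]
  ]
}}

```text
clock: 5.63
ee_pos: [482.4, -408.1, 128.4]
tool_rot: [[0.999, -0.051, 0.002], [-0.051, -0.999, -0.001], [0.002, 0.001, -1.0]]
ft_force: [0.2, 0.8, -1.1]
gripper_width: 22.3
finger_force: 59.2
```

Request:
{"op": "jog_arm", "data": {
  "commands": [
    [[0,0,0],[-0.01,0.045,0],0],
    [[0,0,0],[-0.01,0.045,0],0],
    [[0,0,0],[-0.01,0.045,0],0],
    [[0,0,0],[-0.01,0.045,0],0]
  ]
}}

```text
clock: 5.97
ee_pos: [470.8, -450.7, 127.3]
tool_rot: [[0.999, -0.045, 0.001], [-0.045, -0.999, 0.0], [0.001, -0.0, -1.0]]
ft_force: [0.3, 1.2, -2.0]
gripper_width: 22.2
finger_force: 59.3
```

```bash
python3 - <<'E'
from h import *
im,s=snap("wrist","w3"); print(s["ee_pos"])
m=mask(im,(0,0,150),(180,40,255)); cs,_=cv2.findContours(m,cv2.RETR_EXTERNAL,cv2.CHAIN_APPROX_NONE)
k=max(cs,key=cv2.contourArea)[:,0,:]; print(cv2.contourArea(k),onplane("wrist",cv2.boxPoints(cv2.minAreaRect(k.astype(np.float32))),30,s).round().tolist())
go([467,-453,30],-3)
E
```

```text
[ 470.83969823 -450.66103197  127.33444003]
25985.5 [[599.0, -359.0, 30.0], [588.0, -492.0, 30.0], [375.0, -491.0, 30.0], [377.0, -324.0, 30.0]]
turn [-0.0007 -0.0014  0.0092] shift [-0.0046  0.0038  0.0973]
```

View pics/w3.png

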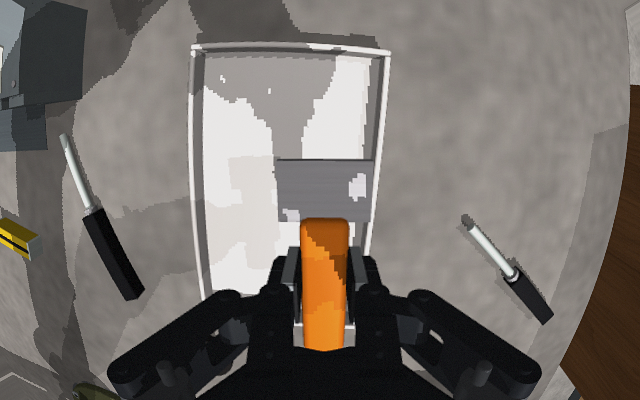

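The scraper is held blade-forward over the tray, whose far rim corners are at (192,45) and (390,52). The blade is close to the right wall at (375,165), so I'll work out the margin.

```bash
python3 - <<'E'
from h import *
s=env.state(); print(onplane("wrist",[(192,45),(390,52),(190,140),(381,140),(203,297),(372,250)],30,s)[:,:2].round(1).tolist())
print(onplane("wrist",[(278,160),(373,160),(280,218)],110,s)[:,:2].round(1).tolist())
E
```

```text
[[609.4, -349.2], [591.1, -505.6], [530.6, -341.2], [521.3, -496.7], [376.6, -324.1], [425.8, -489.9]]
[[522.9, -427.4], [520.8, -477.7], [490.1, -425.7]]
```

Request:
{"op": "jog_arm", "data": {
  "commands": [
    [[0,0,0.058],[-0.003,-0.006,0.03],0],
    [[0,0,0.058],[-0.003,-0.006,0.07],0],
    [[0,0,0.058],[-0.003,-0.006,0.1],0],
    [[0,0,0.058],[-0.003,-0.006,0.108],0],
    [[0,0,0.058],[-0.003,-0.006,0.113],0]
  ]
}}

```text
clock: 6.43
ee_pos: [468.5, -442.3, 12.4]
tool_rot: [[0.995, -0.1, -0.002], [-0.1, -0.995, 0.003], [-0.002, -0.002, -1.0]]
ft_force: [0.1, -0.9, -0.6]
gripper_width: 22.4
finger_force: 59.2
```

Request:
{"op": "jog_arm", "data": {
  "commands": [
    [[0,0,0],[0,0,0.001],0],
    [[0,0,0],[0,0,0.001],0],
    [[0,0,0],[0,0,0.001],0.2],
    [[0,0,0],[0,0,0.001],0.42],
    [[0,0,0],[0,0,0.001],0.42]
  ]
}}

```text
clock: 6.85
ee_pos: [468.9, -445.1, 13.8]
tool_rot: [[0.995, -0.102, 0.002], [-0.102, -0.995, -0.002], [0.002, 0.001, -1.0]]
ft_force: [-0.9, -0.3, -0.2]
gripper_width: 35.7
finger_force: 0.0
```

Request:
{"op": "jog_arm", "data": {
  "commands": [
    [[0,0,0],[0,0,0],0.42],
    [[0,0,0],[0,0,-0.03],0.42],
    [[0,0,0],[0,0,-0.07],0.42],
    [[0,0,0],[0,0,-0.11],0.42],
    [[0,0,0],[0,0,-0.15],0.42]
  ]
}}

```text
clock: 7.27
ee_pos: [467.9, -444.3, 164.3]
tool_rot: [[0.995, -0.102, -0.0], [-0.102, -0.995, 0.0], [-0.0, -0.0, -1.0]]
ft_force: [1.0, -0.9, 0.2]
gripper_width: 36.3
finger_force: 0.0
```

Request:
{"op": "jog_arm", "data": {
  "commands": [
    [[0,0,0],[-0.04,-0.204,0],1],
    [[0,0,0],[-0.04,-0.204,0],1],
    [[0,0,0],[-0.04,-0.204,0],1],
    [[0,0,0],[-0.04,-0.204,0],1],
    [[0,0,0],[-0.04,-0.204,0],1]
  ]
}}

```text
clock: 7.68
ee_pos: [448.8, -235.8, 163.0]
tool_rot: [[0.995, -0.102, 0.001], [-0.102, -0.995, -0.001], [0.001, 0.0, -1.0]]
ft_force: [0.9, -0.7, -0.3]
gripper_width: 85.6
finger_force: 0.0
```

Request:
{"op": "jog_arm", "data": {
  "commands": [
    [[0,0,0],[-0.04,-0.204,0],1],
    [[0,0,0],[-0.04,-0.204,0],1],
    [[0,0,0],[-0.04,-0.204,0],1],
    [[0,0,0],[-0.04,-0.204,0],1],
    [[0,0,0],[-0.04,-0.204,0],1]
  ]
}}

```text
clock: 8.1
ee_pos: [429.9, -28.7, 163.0]
tool_rot: [[0.995, -0.102, 0.001], [-0.102, -0.995, -0.0], [0.001, 0.0, -1.0]]
ft_force: [1.2, 0.3, 0.4]
gripper_width: 85.5
finger_force: 0.0
```

Request:
{"op": "jog_arm", "data": {
  "commands": [
    [[0,0,-0.6],[0,-0.024,0],1],
    [[0,0,-0.6],[0,-0.024,0],1],
    [[0,0,-0.6],[0,-0.024,0],1],
    [[0,0,-0.6],[0,-0.024,0],1],
    [[0,0,-0.6],[0,-0.024,0],1]
  ]
}}

```text
clock: 8.52
ee_pos: [432.8, -6.3, 162.8]
tool_rot: [[0.875, 0.484, 0.001], [0.484, -0.875, -0.0], [0.001, 0.001, -1.0]]
ft_force: [-0.1, -0.2, -0.6]
gripper_width: 85.2
finger_force: 0.0
```

Request:
{"op": "jog_arm", "data": {
  "commands": [
    [[0,0,-0.6],[0,0,0],1],
    [[0,0,-0.6],[0,0,0],1],
    [[0,0,-0.6],[0,0,0],1],
    [[0,0,-0.6],[0,0,0],1],
    [[0,0,-0.6],[0,0,0],1]
  ]
}}

```text
clock: 8.93
ee_pos: [432.8, -6.7, 162.8]
tool_rot: [[0.45, 0.893, 0.001], [0.893, -0.45, -0.0], [0.0, 0.001, -1.0]]
ft_force: [-0.6, 0.5, 0.1]
gripper_width: 85.5
finger_force: 0.0
```

Request:
{"op": "jog_arm", "data": {
  "commands": [
    [[0,0,-0.16],[0,0,0],1],
    [[0,0,-0.16],[0,0,0],1],
    [[0,0,-0.16],[0,0,0],1],
    [[0,0,-0.16],[0,0,0],1]
  ]
}}

```text
clock: 9.27
ee_pos: [432.8, -6.7, 162.6]
tool_rot: [[0.31, 0.951, 0.001], [0.951, -0.31, -0.0], [0.0, 0.001, -1.0]]
ft_force: [-0.3, -1.1, -1.0]
gripper_width: 85.6
finger_force: 0.0
```

```bash
cat >> h.py <<'E'
def bar(n,c,near,s,im,z=28,rad=90):
    """top-face outline of a cartridge: coloured pixels near a point, dilated together"""
    pts=[k for a,k in blobs(im,c,30) if np.linalg.norm(onplane(n,k.mean(0),z,s)[0,:2]-near)<rad]
    P=onplane(n,np.vstack(pts),z,s)[:,:2].astype(np.float32)
    (c0,wh,an)=cv2.minAreaRect(P); b=cv2.boxPoints((c0,wh,an)); e=b[1]-b[0]; f=b[2]-b[1]
    L=e if np.linalg.norm(e)>np.linalg.norm(f) else f
    print(c,"centre",np.round(c0,1),"size",np.round(wh,1),"angle",round(np.degrees(np.arctan2(L[1],L[0]))%180,1))
E
python3 - <<'E'
from h import *
im,s=snap("wrist","w4"); print(s["ee_pos"],s["tool_rot"][0])
bar("wrist","yellow",[430,-6],s,im)
bar("wrist","blue",[445,176],s,im)
E
```

```text
[432.80765657  -6.73647515 162.63302385] [3.09935948e-01 9.50757306e-01 5.03466753e-04]
yellow centre [432.   -4.7] size [90.8 28. ] angle 72.7
blue centre [439.5 152.1] size [49.1 30. ] angle 70.1
```

View pics/w4.png

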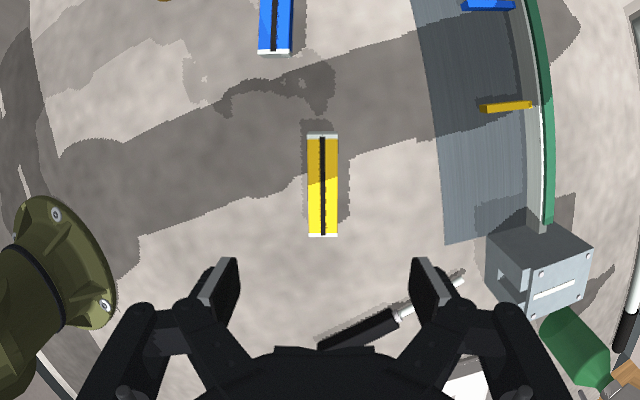

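The yellow cartridge is at (322,185), aligned with the tool, and its rib is at (507,106). I'll grasp it near its rear end so the fingers stay clear of the rib.

Request:
{"op": "jog_arm", "data": {
  "commands": [
    [[0,0,0],[-0.031,-0.001,0.04],0.7],
    [[0,0,0],[-0.031,-0.001,0.08],0.7],
    [[0,0,0],[-0.031,-0.001,0.12],0.7],
    [[0,0,0],[-0.031,-0.001,0.156],0.7],
    [[0,0,0],[-0.031,-0.001,0.156],0.7]
  ]
}}

```text
clock: 9.73
ee_pos: [418.8, -35.8, 1.1]
tool_rot: [[0.309, 0.951, -0.01], [0.951, -0.309, 0.001], [-0.002, -0.009, -1.0]]
ft_force: [-0.5, -0.3, -0.6]
gripper_width: 59.8
finger_force: 0.0
```

Request:
{"op": "jog_arm", "data": {
  "commands": [
    [[0,0,0],[0,0,0],0],
    [[0,0,0],[0,0,0],0],
    [[0,0,0],[0,0,0],0],
    [[0,0,0],[0,0,0],0],
    [[0,0,0],[0,0,0],0]
  ]
}}

```text
clock: 10.15
ee_pos: [423.7, -35.8, 8.8]
tool_rot: [[0.308, 0.951, 0.005], [0.951, -0.308, -0.0], [0.001, 0.005, -1.0]]
ft_force: [-1.0, 0.3, 11.3]
gripper_width: 26.6
finger_force: 60.5
```

Request:
{"op": "jog_arm", "data": {
  "commands": [
    [[0,0,0],[0,0,0],0],
    [[0,0,0],[0,0,-0.005],0],
    [[0,0,0],[0,0,-0.01],0],
    [[0,0,0],[0,0,-0.015],0],
    [[0,0,0],[0,0,-0.015],0]
  ]
}}

```text
clock: 10.57
ee_pos: [422.9, -36.1, 22.8]
tool_rot: [[0.309, 0.951, 0.002], [0.951, -0.309, -0.0], [0.0, 0.002, -1.0]]
ft_force: [-0.5, -0.2, -1.9]
gripper_width: 27.2
finger_force: 59.1
```

Request:
{"op": "jog_arm", "data": {
  "commands": [
    [[0,0,0.6],[0.036,0.053,0],0],
    [[0,0,0.6],[0.036,0.053,0],0],
    [[0,0,0.6],[0.036,0.053,0],0],
    [[0,0,0.6],[0.036,0.053,0],0],
    [[0,0,0.6],[0.036,0.053,0],0]
  ]
}}

```text
clock: 10.98
ee_pos: [484.0, -17.7, 21.4]
tool_rot: [[0.795, 0.606, -0.0], [0.606, -0.795, 0.0], [0.0, -0.0, -1.0]]
ft_force: [-0.5, 0.9, -1.4]
gripper_width: 26.7
finger_force: 59.3
```

Request:
{"op": "jog_arm", "data": {
  "commands": [
    [[0,0,0.6],[0.062,0.023,0],0],
    [[0,0,0.6],[0.062,0.023,0],0],
    [[0,0,0.6],[0.062,0.023,0],0],
    [[0,0,0.6],[0.062,0.023,0],0],
    [[0,0,0.6],[0.062,0.023,0],0]
  ]
}}

```text
clock: 11.4
ee_pos: [538.9, 3.9, 19.3]
tool_rot: [[0.998, 0.055, -0.015], [0.055, -0.998, 0.001], [-0.015, -0.002, -1.0]]
ft_force: [-16.7, 8.0, 0.2]
gripper_width: 27.0
finger_force: 63.4
```

Request:
{"op": "jog_arm", "data": {
  "commands": [
    [[0,0,0.166],[0,0,0],0],
    [[0,0,0.166],[0,0,0],0],
    [[0,0,0.166],[0,0,0],0],
    [[0,0,0.166],[0,0,0],0],
    [[0,0,0.166],[0,0,0],0]
  ]
}}

```text
clock: 11.82
ee_pos: [547.2, 1.6, 21.5]
tool_rot: [[0.994, -0.107, 0.001], [-0.107, -0.994, 0.0], [0.0, -0.0, -1.0]]
ft_force: [0.5, 0.0, -1.9]
gripper_width: 26.1
finger_force: 61.2
```

```bash
python3 - <<'E'
from h import *
im,s=snap("wrist","w5"); print(s["ee_pos"],np.array(s["tool_rot"])[:2,0],s["gripper_width"],s["finger_force"])
bar("wrist","yellow",np.array(s["ee_pos"])[:2]+[33,-4],s,im,z=42,rad=50)
bar("wrist","yellow",[643,17],s,im,z=18,rad=25)
bar("wrist","blue",[655,125],s,im,z=18,rad=25)
go([547.7,0.9,20],-6.3)
E
```

```text
[547.15823856   1.61640443  21.52008573] [ 0.99429614 -0.10665334] 26.141316155908324 61.19630455970764
yellow centre [574.2  -0.8] size [27.7 92.1] angle 174.7
yellow centre [643.7  17. ] size [10.3 60.4] angle 173.5
blue centre [655.4 120.9] size [22.2 60.1] angle 173.8
turn [-0.0001 -0.0004  0.0028] shift [0.0007 0.0006 0.0015]
```

View pics/w5.png

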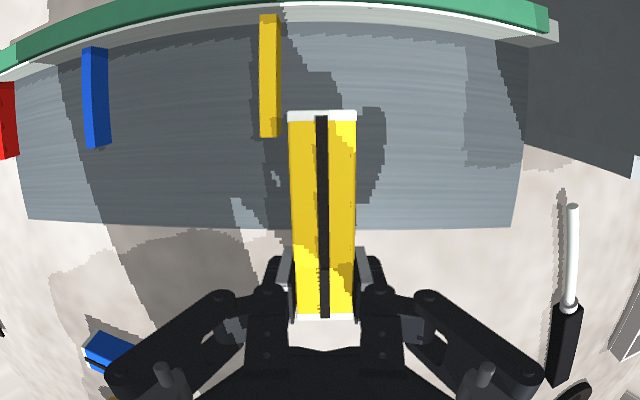

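Request:
{"op": "jog_arm", "data": {
  "commands": [
    [[0,0,0],[0,0,0.012],0],
    [[0,0,0],[0.01,0,0.012],0],
    [[0,0,0],[0.02,0,0.012],0],
    [[0,0,0],[0.03,0,0.012],0],
    [[0,0,0],[0.038,0,0.012],0]
  ]
}}

```text
clock: 12.28
ee_pos: [585.6, -2.6, 9.5]
tool_rot: [[0.994, -0.108, 0.001], [-0.108, -0.994, 0.0], [0.001, -0.0, -1.0]]
ft_force: [0.4, -0.6, -1.2]
gripper_width: 26.7
finger_force: 61.0
```

Request:
{"op": "jog_arm", "data": {
  "commands": [
    [[0,0,0],[0.003,0,0],0],
    [[0,0,0],[0.006,0,0],0],
    [[0,0,0],[0.009,0,0],0],
    [[0,0,0],[0.011,0,0],0],
    [[0,0,0],[0.011,0,0],0]
  ]
}}

```text
clock: 12.7
ee_pos: [593.9, -3.4, 8.9]
tool_rot: [[0.994, -0.108, -0.003], [-0.108, -0.994, -0.0], [-0.003, 0.0, -1.0]]
ft_force: [-3.7, 1.0, 0.3]
gripper_width: 26.7
finger_force: 61.1
```

Request:
{"op": "jog_arm", "data": {
  "commands": [
    [[0,0,0],[0.001,-0.003,0.001],0],
    [[0,0,0],[0.001,-0.006,0.001],0],
    [[0,0,0],[0.001,-0.008,0.001],0],
    [[0,0,0],[0.001,-0.01,0.001],0],
    [[0,0,0],[0.001,-0.01,0.001],0]
  ]
}}

```text
clock: 13.12
ee_pos: [594.6, 2.8, 8.3]
tool_rot: [[0.994, -0.112, -0.005], [-0.112, -0.994, -0.004], [-0.005, 0.005, -1.0]]
ft_force: [-8.9, -7.2, 7.1]
gripper_width: 26.6
finger_force: 62.0
```

Request:
{"op": "jog_arm", "data": {
  "commands": [
    [[0,0,0],[0.002,0,0],0],
    [[0,0,0],[0.004,0,0],0],
    [[0,0,0],[0.004,0,0],0]
  ]
}}

```text
clock: 13.37
ee_pos: [594.6, 2.8, 8.1]
tool_rot: [[0.994, -0.11, -0.013], [-0.11, -0.994, -0.004], [-0.012, 0.006, -1.0]]
ft_force: [-19.9, -6.3, 15.4]
gripper_width: 26.7
finger_force: 63.3
```

```bash
python3 - <<'E'
from h import *
im,s=snap("wrist","w6"); print(s["ee_pos"],np.array(s["tool_rot"])[:2,0],s["gripper_width"],s["ft_force"])
bar("wrist","yellow",np.array(s["ee_pos"])[:2]+[27,-4],s,im,z=28,rad=40)
E
```

```text
[594.62917684   2.84581054   8.10203518] [ 0.99383711 -0.11015029] 26.677231507539553 [-19.88640154  -6.25525535  15.43601273]
yellow centre [623.9   4.1] size [37.2 95.6] angle 173.5
```

View pics/w6.png

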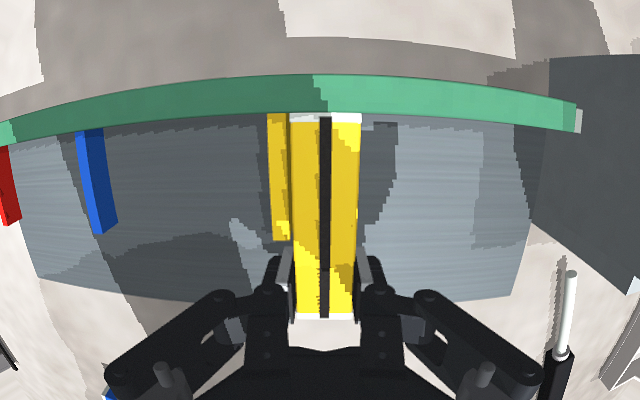

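Request:
{"op": "jog_arm", "data": {
  "commands": [
    [[0,0,0],[-0.002,0.001,-0.002],0],
    [[0,0,0],[-0.002,0.001,-0.002],0.2],
    [[0,0,0],[-0.002,0.002,-0.002],0.45],
    [[0,0,0],[-0.002,0.002,-0.002],0.55],
    [[0,0,0],[-0.002,0.002,-0.002],0.55]
  ]
}}

```text
clock: 13.83
ee_pos: [600.4, 4.4, 10.8]
tool_rot: [[0.994, -0.108, 0.002], [-0.108, -0.994, 0.0], [0.002, -0.001, -1.0]]
ft_force: [0.1, -0.0, 0.1]
gripper_width: 47.2
finger_force: 0.0
```

Request:
{"op": "jog_arm", "data": {
  "commands": [
    [[0,0,0],[0,0,-0.04],0.55],
    [[0,0,0],[0,0,-0.08],0.55],
    [[0,0,0],[-0.02,0,-0.12],0.55],
    [[0,0,0],[-0.04,0,-0.14],0.55],
    [[0,0,0],[-0.04,0,-0.14],0.55]
  ]
}}

```text
clock: 14.25
ee_pos: [559.8, 9.7, 155.9]
tool_rot: [[0.994, -0.107, 0.007], [-0.107, -0.994, 0.0], [0.007, -0.001, -1.0]]
ft_force: [-0.8, 0.2, -0.5]
gripper_width: 47.1
finger_force: 0.0
```

```bash
python3 - <<'E'
from h import *
im,s=snap("wrist","w7"); print(s["ee_pos"],np.array(s["tool_rot"])[:2,0],s["gripper_width"],s["ft_force"])
bar("wrist","yellow",[621,1],s,im,z=28,rad=40)
bar("wrist","yellow",[643,17],s,im,z=18,rad=15)
bar("wrist","blue",[445,176],s,im,z=28,rad=70)
bar("wrist","blue",[655,121],s,im,z=18,rad=25)
E
```

```text
[559.77359884   9.70428092 155.91989869] [ 0.99425115 -0.10681937] 47.06769846740396 [-0.75474715  0.17943727 -0.46979658]
yellow centre [623.7   4.7] size [38.  93.4] angle 173.2
yellow centre [643.5  17.7] size [ 9.  59.5] angle 173.4
blue centre [456.4 172.2] size [87.7 47. ] angle 70.4
blue centre [655.9 123.9] size [15.6 60. ] angle 173.7
```

View pics/w7.png

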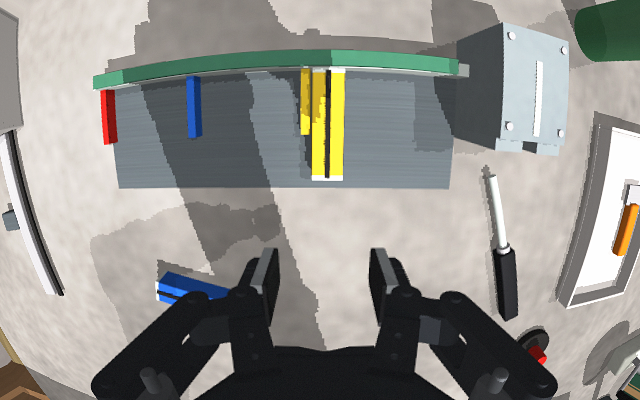

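The yellow cartridge sits home, against its rib and the fence at (327,122), and the scraper lies in the tray at (628,225). The blue cartridge is at (190,287), so I'll fetch it next.

Request:
{"op": "jog_arm", "data": {
  "commands": [
    [[0,0,-0.6],[-0.132,-0.152,0],0.7],
    [[0,0,-0.6],[-0.132,-0.152,0],0.7],
    [[0,0,-0.6],[-0.132,-0.152,0],0.7],
    [[0,0,-0.6],[-0.132,-0.152,0],0.7],
    [[0,0,-0.6],[-0.132,-0.152,0],0.7]
  ]
}}

```text
clock: 14.72
ee_pos: [443.4, 176.4, 149.8]
tool_rot: [[0.878, 0.479, -0.0], [0.479, -0.878, 0.001], [0.0, -0.001, -1.0]]
ft_force: [0.5, -0.2, 0.5]
gripper_width: 60.0
finger_force: 0.0
```

Request:
{"op": "jog_arm", "data": {
  "commands": [
    [[0,0,-0.6],[0,0,0],0.7],
    [[0,0,-0.6],[0,0,0],0.7],
    [[0,0,-0.6],[0,0,0],0.7],
    [[0,0,-0.6],[0,0,0],0.7],
    [[0,0,-0.6],[0,0,0],0.7]
  ]
}}

```text
clock: 15.13
ee_pos: [445.3, 174.4, 149.6]
tool_rot: [[0.455, 0.891, -0.0], [0.891, -0.455, 0.001], [0.001, -0.001, -1.0]]
ft_force: [-0.1, -0.4, -0.6]
gripper_width: 59.9
finger_force: 0.0
```

Request:
{"op": "jog_arm", "data": {
  "commands": [
    [[0,0,-0.15],[0,0,0],0.7],
    [[0,0,-0.15],[0,0,0],0.7],
    [[0,0,-0.15],[0,0,0],0.7],
    [[0,0,-0.15],[0,0,0],0.7]
  ]
}}

```text
clock: 15.47
ee_pos: [445.0, 173.9, 149.9]
tool_rot: [[0.327, 0.945, -0.001], [0.945, -0.327, 0.001], [0.0, -0.001, -1.0]]
ft_force: [0.2, -1.0, 0.0]
gripper_width: 59.8
finger_force: 0.0
```

```bash
python3 - <<'E'
from h import *
im,s=snap("wrist","w8"); print(s["ee_pos"],np.array(s["tool_rot"])[:2,0],s["gripper_width"],s["ft_force"])
bar("wrist","blue",[445,176],s,im,z=28,rad=70)
E
```

```text
[445.03582184 173.93362664 149.90780799] [0.32673537 0.94511583] 59.83180421666349 [ 0.21596435 -1.00161949  0.00826375]
blue centre [445.9 173.8] size [90.7 28.1] angle 70.2
```

Request:
{"op": "jog_arm", "data": {
  "commands": [
    [[0,0,0.012],[-0.033,0.001,0.04],0.7],
    [[0,0,0.012],[-0.033,0.001,0.08],0.7],
    [[0,0,0.012],[-0.033,0.001,0.12],0.7],
    [[0,0,0.012],[-0.033,0.001,0.142],0.7],
    [[0,0,0.012],[-0.033,0.001,0.142],0.7]
  ]
}}

```text
clock: 15.93
ee_pos: [432.6, 141.4, 4.4]
tool_rot: [[0.336, 0.942, -0.007], [0.942, -0.336, -0.002], [-0.004, -0.006, -1.0]]
ft_force: [-0.7, 0.2, 0.2]
gripper_width: 59.9
finger_force: 0.0
```

Request:
{"op": "jog_arm", "data": {
  "commands": [
    [[0,0,0],[0,0,0],0],
    [[0,0,0],[0,0,0],0],
    [[0,0,0],[0,0,0],0],
    [[0,0,0],[0,0,0],0],
    [[0,0,0],[0,0,0],0]
  ]
}}

```text
clock: 16.35
ee_pos: [436.3, 143.0, 10.3]
tool_rot: [[0.335, 0.942, 0.004], [0.942, -0.335, 0.001], [0.002, 0.003, -1.0]]
ft_force: [-0.4, 0.9, 8.7]
gripper_width: 26.9
finger_force: 60.2
```

Request:
{"op": "jog_arm", "data": {
  "commands": [
    [[0,0,0],[0,0,0],0],
    [[0,0,0],[0,0,-0.005],0],
    [[0,0,0],[0,0,-0.01],0],
    [[0,0,0],[0,0,-0.015],0],
    [[0,0,0],[0,0,-0.015],0]
  ]
}}

```text
clock: 16.77
ee_pos: [435.8, 142.4, 24.7]
tool_rot: [[0.335, 0.942, 0.002], [0.942, -0.335, 0.001], [0.001, 0.002, -1.0]]
ft_force: [-0.4, -0.5, -0.8]
gripper_width: 26.8
finger_force: 59.2
```

Request:
{"op": "jog_arm", "data": {
  "commands": [
    [[0,0,0.6],[-0.002,0.043,0],0],
    [[0,0,0.6],[-0.002,0.043,0],0],
    [[0,0,0.6],[-0.002,0.043,0],0],
    [[0,0,0.6],[-0.002,0.043,0],0],
    [[0,0,0.6],[-0.002,0.043,0],0]
  ]
}}

```text
clock: 17.18
ee_pos: [475.1, 125.8, 23.4]
tool_rot: [[0.812, 0.583, -0.0], [0.583, -0.812, 0.0], [0.0, -0.0, -1.0]]
ft_force: [-0.2, 0.8, -1.7]
gripper_width: 26.4
finger_force: 59.6
```

Request:
{"op": "jog_arm", "data": {
  "commands": [
    [[0,0,0.6],[0,0,0],0],
    [[0,0,0.6],[0,0,0],0],
    [[0,0,0.6],[0,0,0],0],
    [[0,0,0.6],[0,0,0],0],
    [[0,0,0.6],[0,0,0],0]
  ]
}}

```text
clock: 17.6
ee_pos: [475.0, 126.1, 23.5]
tool_rot: [[1.0, 0.023, -0.0], [0.023, -1.0, 0.0], [-0.0, -0.0, -1.0]]
ft_force: [0.0, -0.2, -1.4]
gripper_width: 26.6
finger_force: 59.6
```

Request:
{"op": "jog_arm", "data": {
  "commands": [
    [[0,0,0.139],[0,0,0],0],
    [[0,0,0.139],[0,0,0],0],
    [[0,0,0.139],[0,0,0],0],
    [[0,0,0.139],[0,0,0],0]
  ]
}}

```text
clock: 17.93
ee_pos: [475.0, 126.1, 23.4]
tool_rot: [[0.994, -0.105, 0.0], [-0.105, -0.994, 0.0], [0.0, -0.0, -1.0]]
ft_force: [0.8, -0.2, -1.2]
gripper_width: 26.4
finger_force: 59.6
```

```bash
python3 - <<'E'
from h import *
im,s=snap("wrist","w9"); print(s["ee_pos"],np.array(s["tool_rot"])[:2,0],s["gripper_width"],s["ft_force"])
bar("wrist","blue",np.array(s["ee_pos"])[:2]+[33,-4],s,im,z=42,rad=50)
go([552.8,111,24],-6.3)
E
```

```text
[474.9538414  126.14748859  23.40689633] [ 0.99445754 -0.10513893] 26.41866546590293 [ 0.81852964 -0.24442198 -1.1718291 ]
blue centre [507.6 123. ] size [27.9 91.1] angle 174.3
turn [-0.0001  0.0001  0.004 ] shift [ 0.079   0.0068 -0.0006]
```

Request:
{"op": "jog_arm", "data": {
  "commands": [
    [[0,0,0.004],[0.03,0.007,0],0],
    [[0,0,0.004],[0.06,0.007,0],0],
    [[0,0,0.004],[0.079,0.007,0],0],
    [[0,0,0.004],[0.079,0.007,0.007],0],
    [[0,0,0.004],[0.079,0.007,0.013],0]
  ]
}}

```text
clock: 18.4
ee_pos: [553.7, 110.0, 10.0]
tool_rot: [[0.994, -0.113, 0.001], [-0.113, -0.994, 0.0], [0.001, -0.001, -1.0]]
ft_force: [2.2, -1.2, 58.6]
gripper_width: 26.6
finger_force: 69.1
```

Request:
{"op": "jog_arm", "data": {
  "commands": [
    [[0,0,0],[0.008,0,0],0],
    [[0,0,0],[0.018,0,0],0],
    [[0,0,0],[0.028,0,0],0],
    [[0,0,0],[0.036,0,0],0],
    [[0,0,0],[0.041,0,0],0]
  ]
}}

```text
clock: 18.82
ee_pos: [593.2, 105.9, 9.9]
tool_rot: [[0.994, -0.112, -0.001], [-0.112, -0.994, -0.0], [-0.001, 0.0, -1.0]]
ft_force: [0.1, -0.1, -1.4]
gripper_width: 26.6
finger_force: 60.6
```

Request:
{"op": "jog_arm", "data": {
  "commands": [
    [[0,0,0],[0.003,0,0],0],
    [[0,0,0],[0.005,0,0],0],
    [[0,0,0],[0.007,0,0],0],
    [[0,0,0],[0.009,0,0],0],
    [[0,0,0],[0.009,0,0],0]
  ]
}}

```text
clock: 19.23
ee_pos: [600.6, 105.0, 10.0]
tool_rot: [[0.994, -0.112, -0.004], [-0.112, -0.994, -0.0], [-0.004, 0.001, -1.0]]
ft_force: [-3.4, 0.5, -1.0]
gripper_width: 26.8
finger_force: 60.7
```

Request:
{"op": "jog_arm", "data": {
  "commands": [
    [[0,0,0],[0.001,-0.003,0],0],
    [[0,0,0],[0.001,-0.006,0],0],
    [[0,0,0],[0.001,-0.009,0],0],
    [[0,0,0],[0.001,-0.0115,0],0],
    [[0,0,0],[0.001,-0.0115,0],0]
  ]
}}

```text
clock: 19.65
ee_pos: [601.3, 112.0, 9.9]
tool_rot: [[0.993, -0.116, -0.007], [-0.116, -0.993, -0.006], [-0.006, 0.006, -1.0]]
ft_force: [-9.8, -8.9, 6.9]
gripper_width: 26.5
finger_force: 61.4
```

Request:
{"op": "jog_arm", "data": {
  "commands": [
    [[0,0,0],[0.002,0,0],0],
    [[0,0,0],[0.004,0,0],0],
    [[0,0,0],[0.004,0,0],0]
  ]
}}

```text
clock: 19.9
ee_pos: [601.3, 112.0, 9.9]
tool_rot: [[0.993, -0.116, -0.014], [-0.116, -0.993, -0.006], [-0.013, 0.007, -1.0]]
ft_force: [-20.3, -8.1, 17.6]
gripper_width: 26.5
finger_force: 62.7
```

Request:
{"op": "jog_arm", "data": {
  "commands": [
    [[0,0,0],[-0.002,0.001,-0.002],0],
    [[0,0,0],[-0.002,0.001,-0.002],0.2],
    [[0,0,0],[-0.002,0.002,-0.002],0.45],
    [[0,0,0],[-0.002,0.002,-0.002],0.55],
    [[0,0,0],[-0.002,0.002,-0.002],0.55]
  ]
}}

```text
clock: 20.32
ee_pos: [607.5, 114.3, 12.8]
tool_rot: [[0.994, -0.113, 0.002], [-0.113, -0.994, 0.001], [0.002, -0.001, -1.0]]
ft_force: [0.5, -0.1, 0.1]
gripper_width: 47.2
finger_force: 0.0
```

Request:
{"op": "jog_arm", "data": {
  "commands": [
    [[0,0,0],[0,0,-0.04],0.55],
    [[0,0,0],[0,0,-0.08],0.55],
    [[0,0,0],[-0.01,0.02,-0.11],0.55],
    [[0,0,0],[-0.01,0.05,-0.11],0.55],
    [[0,0,0],[-0.01,0.05,-0.11],0.55]
  ]
}}

```text
clock: 20.73
ee_pos: [592.3, 59.0, 125.2]
tool_rot: [[0.993, -0.119, 0.005], [-0.119, -0.993, -0.004], [0.006, 0.003, -1.0]]
ft_force: [-0.1, -1.5, -0.8]
gripper_width: 46.9
finger_force: 0.0
```

```bash
python3 - <<'E'
from h import *
im,s=snap("wrist","w10"); print(s["ee_pos"],np.array(s["tool_rot"])[:2,0],s["gripper_width"],s["ft_force"])
cv2.imwrite("pics/w10c.png",cv2.resize(im[0:230,100:420],None,fx=2.4,fy=2.4,interpolation=cv2.INTER_CUBIC)[:,:,::-1])
E
```

```text
[592.33316177  59.01687822 125.15141125] [ 0.9929358  -0.11851105] 46.88897205114193 [-0.06400271 -1.52051374 -0.7695265 ]
```

View pics/w10c.png

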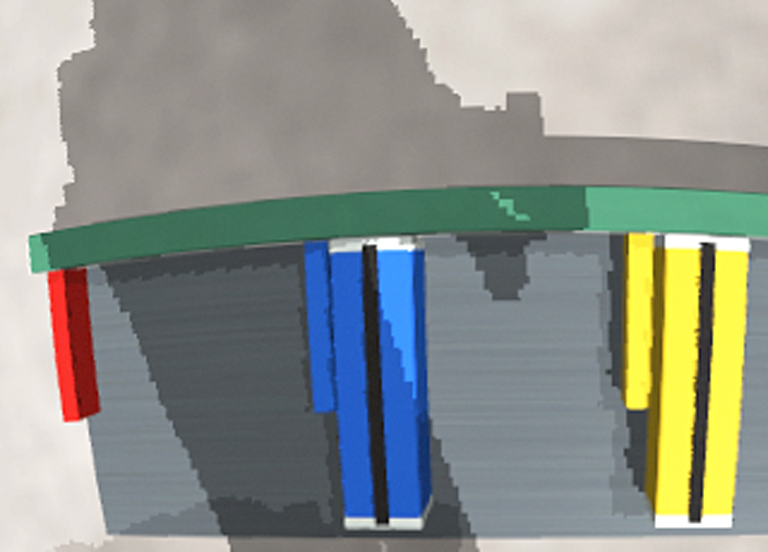

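Both cartridges lie along their ribs with ends at the fence: blue at about (380,380), yellow at about (700,380) in the crop. As I pushed behind the rib ends, I'll press each one flat against its rib from the side with shut fingers.

Request:
{"op": "jog_arm", "data": {
  "commands": [
    [[0,0,0],[0.04,-0.015,0],0],
    [[0,0,0],[0.045,-0.015,0.03],0],
    [[0,0,0],[0.045,-0.015,0.07],0],
    [[0,0,0],[0.045,-0.015,0.1],0],
    [[0,0,0],[0.045,-0.015,0.108],0]
  ]
}}

```text
clock: 21.2
ee_pos: [634.5, 75.8, 9.0]
tool_rot: [[0.994, -0.112, -0.007], [-0.112, -0.994, -0.0], [-0.007, 0.001, -1.0]]
ft_force: [-1.5, 0.1, -0.9]
gripper_width: -0.1
finger_force: 0.0
```

Request:
{"op": "jog_arm", "data": {
  "commands": [
    [[0,0,0],[0,-0.004,0],0],
    [[0,0,0],[0,-0.007,0],0],
    [[0,0,0],[0,-0.01,0],0],
    [[0,0,0],[0,-0.012,0],0],
    [[0,0,0],[0,-0.014,0],0]
  ]
}}

```text
clock: 21.62
ee_pos: [638.9, 85.2, 16.5]
tool_rot: [[0.993, -0.115, 0.0], [-0.115, -0.993, -0.005], [0.001, 0.005, -1.0]]
ft_force: [-5.0, -13.2, 4.1]
gripper_width: 0.2
finger_force: 7.2
```

Request:
{"op": "jog_arm", "data": {
  "commands": [
    [[0,0,0],[0,0.01,0],0],
    [[0,0,0],[0,0.015,-0.03],0],
    [[0,0,0],[0,0.03,-0.06],0],
    [[0,0,0],[0,0.07,-0.06],0],
    [[0,0,0],[0,0.11,-0.06],0]
  ]
}}

```text
clock: 22.03
ee_pos: [629.6, -18.1, 79.2]
tool_rot: [[0.994, -0.108, 0.009], [-0.108, -0.994, 0.002], [0.009, -0.003, -1.0]]
ft_force: [0.0, -1.5, -0.7]
gripper_width: -0.1
finger_force: 0.0
```

Request:
{"op": "jog_arm", "data": {
  "commands": [
    [[0,0,0],[0,0.014,0],0],
    [[0,0,0],[0,0.014,0.02],0],
    [[0,0,0],[0,0.014,0.04],0],
    [[0,0,0],[0,0.014,0.06],0],
    [[0,0,0],[0,0.014,0.06],0]
  ]
}}

```text
clock: 22.45
ee_pos: [623.9, -33.9, 12.9]
tool_rot: [[0.994, -0.113, -0.002], [-0.113, -0.994, 0.001], [-0.002, -0.0, -1.0]]
ft_force: [-0.9, 0.2, 0.5]
gripper_width: -0.3
finger_force: 0.0
```

Request:
{"op": "jog_arm", "data": {
  "commands": [
    [[0,0,0],[0,-0.004,0],0],
    [[0,0,0],[0,-0.008,0],0],
    [[0,0,0],[0,-0.011,0],0],
    [[0,0,0],[0,-0.014,0],0],
    [[0,0,0],[0,-0.015,0],0]
  ]
}}

```text
clock: 22.87
ee_pos: [627.0, -25.0, 16.6]
tool_rot: [[0.993, -0.116, 0.001], [-0.116, -0.993, -0.007], [0.002, 0.007, -1.0]]
ft_force: [-2.0, -15.4, 4.0]
gripper_width: -0.1
finger_force: 8.0
```

Request:
{"op": "jog_arm", "data": {
  "commands": [
    [[0,0,0],[0,0.01,0],0],
    [[0,0,0],[0,0.02,0],0],
    [[0,0,0],[0,0.02,-0.04],0],
    [[0,0,0],[0,0.02,-0.08],0],
    [[0,0,0],[0,0.02,-0.12],0]
  ]
}}

```text
clock: 23.28
ee_pos: [624.2, -38.7, 136.4]
tool_rot: [[0.994, -0.113, -0.0], [-0.113, -0.994, 0.001], [-0.0, -0.001, -1.0]]
ft_force: [0.6, 1.0, 0.1]
gripper_width: -0.1
finger_force: 0.0
```

Request:
{"op": "jog_arm", "data": {
  "commands": [
    [[0,0,0],[-0.184,0.188,-0.03],1],
    [[0,0,0],[-0.184,0.188,-0.03],1],
    [[0,0,0],[-0.184,0.188,-0.03],1],
    [[0,0,0],[-0.184,0.188,-0.03],1],
    [[0,0,0],[-0.184,0.188,-0.03],1]
  ]
}}

```text
clock: 23.7
ee_pos: [462.7, -170.2, 159.3]
tool_rot: [[0.994, -0.112, 0.002], [-0.112, -0.994, -0.0], [0.002, 0.0, -1.0]]
ft_force: [1.3, -1.4, 0.4]
gripper_width: 60.4
finger_force: 0.0
```

Request:
{"op": "jog_arm", "data": {
  "commands": [
    [[0,0,-0.32],[-0.038,0.039,-0.006],1],
    [[0,0,-0.32],[-0.038,0.039,-0.006],1],
    [[0,0,-0.32],[-0.038,0.039,-0.006],1],
    [[0,0,-0.32],[-0.038,0.039,-0.006],1],
    [[0,0,-0.32],[-0.038,0.039,-0.006],1]
  ]
}}

```text
clock: 24.12
ee_pos: [422.2, -204.0, 164.9]
tool_rot: [[0.979, 0.203, 0.002], [0.203, -0.979, -0.0], [0.002, 0.001, -1.0]]
ft_force: [-0.1, 0.3, -0.8]
gripper_width: 85.3
finger_force: 0.0
```

```bash
python3 - <<'E'
from h import *
im,s=snap("wrist","w11"); print(s["ee_pos"],np.array(s["tool_rot"])[:2,0],s["gripper_width"],s["ft_force"])
E
```

```text
[ 422.23403121 -204.04903913  164.85062009] [0.97920844 0.20284646] 85.25714860527438 [-0.14011567  0.29177047 -0.81366409]
```

View pics/w11.png

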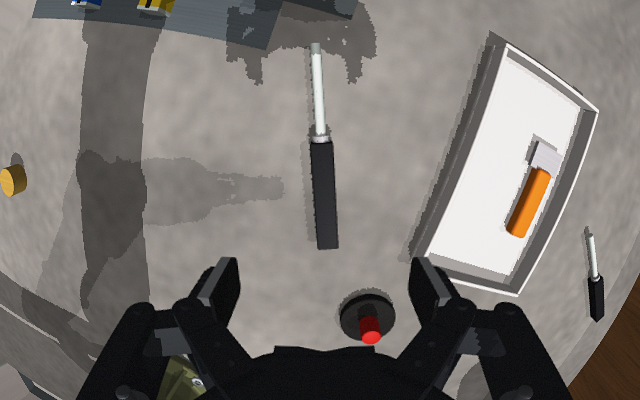

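The left pole tip lies with its rod end at (316,44) and its sleeve from (320,140) to (327,248). The scraper is in the tray at (533,190), and the look-alike is at (593,270).

```bash
python3 - <<'E'
from h import *
s=env.state()
a=onplane("wrist",[(320,141),(327,248)],22,s); b=onplane("wrist",[(316,44),(319,132)],14,s)
print(a[:,:2].round(1).tolist(),b[:,:2].round(1).tolist())
d=b[0,:2]-a[1,:2]; print("len",np.linalg.norm(d),"ang",np.degrees(np.arctan2(d[1],d[0])))
c=a[:,:2].mean(0); print("sleeve mid",c)
E
```

```text
[[465.6, -191.4], [359.9, -220.3]] [[554.8, -169.0], [472.8, -188.8]]
len 201.6491317037606 ang 14.762923416251555
sleeve mid [ 412.70772494 -205.85104662]
```

Request:
{"op": "jog_arm", "data": {
  "commands": [
    [[0,0,-0.057],[0,0,0.04],0.7],
    [[0,0,-0.057],[0,0,0.08],0.7],
    [[0,0,-0.057],[0,0,0.12],0.7],
    [[0,0,-0.057],[0,0,0.15],0.7],
    [[0,0,-0.057],[0,0,0.159],0.7]
  ]
}}

```text
clock: 24.58
ee_pos: [420.5, -202.2, 1.4]
tool_rot: [[0.965, 0.261, -0.005], [0.261, -0.965, 0.003], [-0.004, -0.004, -1.0]]
ft_force: [0.0, -0.2, -0.3]
gripper_width: 60.0
finger_force: 0.0
```

Request:
{"op": "jog_arm", "data": {
  "commands": [
    [[0,0,0],[0,0,0.001],0.7],
    [[0,0,0],[0,0,0.001],0],
    [[0,0,0],[0,0,0.001],0],
    [[0,0,0],[0,0,0.001],0],
    [[0,0,0],[0,0,0.001],0]
  ]
}}

```text
clock: 25.0
ee_pos: [422.8, -204.6, 5.9]
tool_rot: [[0.966, 0.26, 0.003], [0.26, -0.966, -0.001], [0.003, 0.002, -1.0]]
ft_force: [-0.5, 1.1, 7.0]
gripper_width: 20.4
finger_force: 59.0
```

Request:
{"op": "jog_arm", "data": {
  "commands": [
    [[0,0,0],[0,0,0],0],
    [[0,0,0],[0,0,0],0],
    [[0,0,0],[0,0,-0.01],0],
    [[0,0,0],[0,0,-0.03],0],
    [[0,0,0],[0,0,-0.05],0]
  ]
}}

```text
clock: 25.42
ee_pos: [421.4, -204.2, 55.4]
tool_rot: [[0.966, 0.26, 0.0], [0.26, -0.966, -0.0], [0.0, 0.0, -1.0]]
ft_force: [-0.2, -0.8, -1.6]
gripper_width: 20.7
finger_force: 59.1
```

Request:
{"op": "jog_arm", "data": {
  "commands": [
    [[0,0,0],[0,0,0],0],
    [[0,0,0],[0,0,0],0]
  ]
}}

```text
clock: 25.58
ee_pos: [422.5, -204.8, 55.7]
tool_rot: [[0.966, 0.26, 0.004], [0.26, -0.966, -0.002], [0.003, 0.003, -1.0]]
ft_force: [-0.4, 0.3, -2.0]
gripper_width: 20.8
finger_force: 59.3
```

Request:
{"op": "jog_arm", "data": {
  "commands": [
    [[0,0,0.373],[0.022,-0.056,0],0],
    [[0,0,0.373],[0.022,-0.056,0],0],
    [[0,0,0.373],[0.022,-0.056,0],0],
    [[0,0,0.373],[0.022,-0.056,0],0],
    [[0,0,0.373],[0.022,-0.056,0],0]
  ]
}}

```text
clock: 26.0
ee_pos: [427.9, -144.4, 53.7]
tool_rot: [[0.994, -0.105, -0.001], [-0.105, -0.994, -0.001], [-0.001, 0.001, -1.0]]
ft_force: [0.1, -0.7, -2.1]
gripper_width: 20.8
finger_force: 59.3
```

Request:
{"op": "jog_arm", "data": {
  "commands": [
    [[0,0,0],[0,0,0],0],
    [[0,0,0],[0,0,0],0]
  ]
}}

```text
clock: 26.17
ee_pos: [428.0, -145.0, 53.8]
tool_rot: [[0.994, -0.107, -0.0], [-0.107, -0.994, -0.0], [-0.0, 0.0, -1.0]]
ft_force: [1.1, -0.4, -1.3]
gripper_width: 20.7
finger_force: 59.3
```

```bash
python3 - <<'E'
from h import *
im,s=snap("wrist","w12"); print(s["ee_pos"],np.array(s["tool_rot"])[:,0],s["gripper_width"],s["ft_force"])
cv2.imwrite("pics/w12c.png",cv2.resize(im[0:320,190:510],None,fx=1.85,fy=1.85,interpolation=cv2.INTER_CUBIC)[:,:,::-1])
E
```

```text
[ 427.96967519 -145.01702264   53.75423994] [ 9.94216897e-01 -1.07390124e-01 -3.49879789e-04] 20.661627659925433 [ 1.14298381 -0.37986328 -1.33111935]
```

View pics/w12c.png

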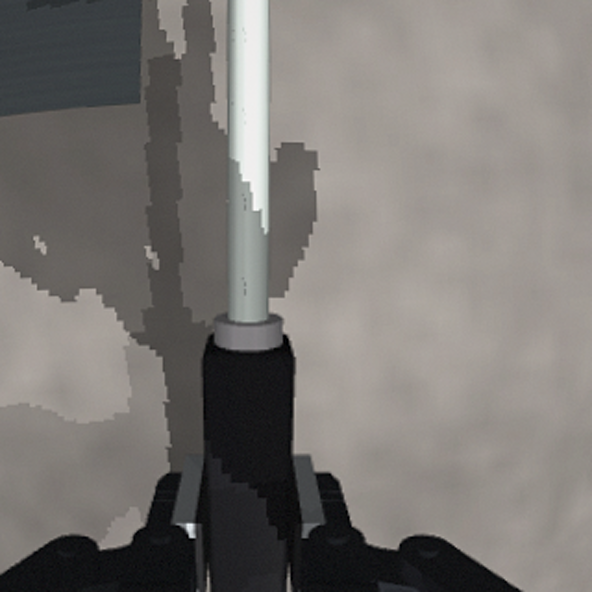

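The rod is straight in the grip, running along px column ~324 of the full frame, but the box is out of view. I'll take the slot line from the roof stripe in the earlier picture w7 and from the fixed cameras.

```bash
python3 - <<'E'
from h import *
R=np.array([[0.99425,-0.107,0.007],[-0.10682,-0.994,0],[0.007,-0.001,-1]])
s=dict(ee_pos=[559.77,9.70,155.92],tool_rot=R)
im=cv2.imread("pics/w7.png")[:,:,::-1].copy()
def stripe(n,im,box,s=None):
    x0,y0,x1,y1=box; g=im[y0:y1,x0:x1].min(2); m=(g>np.percentile(g,50)+55).astype(np.uint8)
    cs,_=cv2.findContours(m,cv2.RETR_EXTERNAL,cv2.CHAIN_APPROX_NONE)
    for k in cs:
        if len(k)<12: continue
        r=cv2.minAreaRect(k[:,0,:].astype(np.float32)); 
        if max(r[1])<3*min(r[1]): continue
        b=cv2.boxPoints(r)+[x0,y0]; w=onplane(n,b,91,s)[:,:2]; c=w.mean(0)
        u=np.array([.994,-.1097]); v=np.array([.1097,.994]); q=c-[678.4,64]
        print(n,r,"world",c.round(1),"rack",(q@u).round(1),(q@v).round(1), w.round(1).tolist())
stripe("wrist",im,(515,40,560,150),s)
P=onplane("wrist",[(540,62),(537,136),(512,151),(557,154),(502,25),(568,37)],91,s)[:,:2]; u=np.array([.994,-.1097]); v=np.array([.1097,.994]); q=P-[678.4,64]
print(np.c_[q@u,q@v].round(1).tolist())
for n in("top","scene"):
    i,_=snap(n,n+"1"); 
    stripe(n,i,(328,146,356,188) if n=="top" else (300,228,334,272))
E
```

```text
[[15.2, -236.0], [-44.8, -236.6], [-58.7, -212.2], [-57.7, -262.5], [37.8, -198.6], [44.4, -269.9]]
top ((12.999999046325684, 20.5), (1.6564730405807495, 15.129120826721191), 6.34019136428833) world [ 636.7 -168. ] rack -16.0 -235.2 [[611.0, -162.2], [662.9, -168.4], [662.3, -173.9], [610.4, -167.7]]
scene ((16.5, 15.500000953674316), (17.258220672607422, 1.5689289569854736), 78.69007110595703) world [ 638.9 -165.9] rack -14.0 -232.8 [[610.2, -165.2], [610.5, -160.4], [667.7, -166.6], [667.4, -171.3]]
```

Request:
{"op": "jog_arm", "data": {
  "commands": [
    [[0,0,0.002],[0.006,0.0006,0],0],
    [[0,0,0.002],[0.014,0.0006,0],0],
    [[0,0,0.002],[0.022,0.0006,0],0],
    [[0,0,0.002],[0.03,0.0006,0],0],
    [[0,0,0.002],[0.034,0.0006,0],0]
  ]
}}

```text
clock: 26.73
ee_pos: [464.0, -148.8, 54.0]
tool_rot: [[0.994, -0.111, 0.002], [-0.111, -0.994, -0.0], [0.002, -0.0, -1.0]]
ft_force: [0.0, -0.1, -1.8]
gripper_width: 20.8
finger_force: 59.3
```

Request:
{"op": "jog_arm", "data": {
  "commands": [
    [[0,0,0],[0.004,0,0],0],
    [[0,0,0],[0.008,0,0],0],
    [[0,0,0],[0.012,0,0],0],
    [[0,0,0],[0.016,0,0],0],
    [[0,0,0],[0.018,0,0],0]
  ]
}}

```text
clock: 27.15
ee_pos: [480.4, -150.6, 54.0]
tool_rot: [[0.994, -0.111, 0.0], [-0.111, -0.994, 0.0], [0.0, -0.0, -1.0]]
ft_force: [0.1, -0.8, -1.4]
gripper_width: 20.4
finger_force: 59.3
```

Request:
{"op": "jog_arm", "data": {
  "commands": [
    [[0,0,0],[0.004,0,0],0],
    [[0,0,0],[0.008,0,0],0],
    [[0,0,0],[0.012,0,0],0],
    [[0,0,0],[0.016,0,0],0],
    [[0,0,0],[0.018,0,0],0]
  ]
}}

```text
clock: 27.57
ee_pos: [496.7, -152.5, 53.6]
tool_rot: [[0.994, -0.111, -0.003], [-0.111, -0.994, 0.0], [-0.003, -0.0, -1.0]]
ft_force: [-5.5, 0.4, 0.1]
gripper_width: 20.3
finger_force: 59.5
```

Request:
{"op": "jog_arm", "data": {
  "commands": [
    [[0,0,0],[0.003,0,0],0],
    [[0,0,0],[0.006,0,0],0],
    [[0,0,0],[0.008,0,0],0],
    [[0,0,0],[0.01,0,0],0],
    [[0,0,0],[0.01,0,0],0]
  ]
}}

```text
clock: 27.98
ee_pos: [506.3, -153.6, 53.6]
tool_rot: [[0.994, -0.111, -0.003], [-0.111, -0.994, 0.0], [-0.003, -0.0, -1.0]]
ft_force: [-5.4, 0.4, -0.2]
gripper_width: 20.6
finger_force: 59.6
```

Request:
{"op": "jog_arm", "data": {
  "commands": [
    [[0,0,0],[0.002,0,0],0],
    [[0,0,0],[0.003,0,0],0],
    [[0,0,0],[0.004,0,0],0],
    [[0,0,0],[0.005,0,0],0],
    [[0,0,0],[0.005,0,0],0]
  ]
}}

```text
clock: 28.4
ee_pos: [509.7, -154.0, 53.3]
tool_rot: [[0.994, -0.111, -0.006], [-0.111, -0.994, 0.001], [-0.006, -0.0, -1.0]]
ft_force: [-8.3, 1.8, 0.7]
gripper_width: 20.4
finger_force: 59.7
```

Request:
{"op": "jog_arm", "data": {
  "commands": [
    [[0,0,0],[0.001,0,0],0],
    [[0,0,0],[0.002,0,0],0],
    [[0,0,0],[0.002,0,0],0]
  ]
}}

```text
clock: 28.65
ee_pos: [509.7, -154.0, 52.9]
tool_rot: [[0.994, -0.111, -0.009], [-0.111, -0.994, 0.001], [-0.009, -0.0, -1.0]]
ft_force: [-11.9, 1.6, 3.2]
gripper_width: 20.7
finger_force: 59.8
```

Request:
{"op": "jog_arm", "data": {
  "commands": [
    [[0,0,0],[0.002,0,0],0],
    [[0,0,0],[0.003,0,0],0],
    [[0,0,0],[0.003,0,0],0],
    [[0,0,0],[0.003,0,0],0]
  ]
}}

```text
clock: 28.98
ee_pos: [509.8, -154.1, 52.3]
tool_rot: [[0.994, -0.112, -0.015], [-0.112, -0.994, 0.002], [-0.015, -0.001, -1.0]]
ft_force: [-18.1, 1.9, 2.8]
gripper_width: 20.6
finger_force: 59.9
```

Request:
{"op": "jog_arm", "data": {
  "commands": [
    [[0,0,0],[-0.02,0,0],0],
    [[0,0,0],[-0.045,0,0],0],
    [[0,0,0],[-0.07,0,0],0],
    [[0,0,0],[-0.095,0,0],0],
    [[0,0,0],[-0.11,0,0],0]
  ]
}}

```text
clock: 29.4
ee_pos: [406.0, -142.4, 54.1]
tool_rot: [[0.994, -0.111, -0.001], [-0.111, -0.994, 0.0], [-0.001, 0.0, -1.0]]
ft_force: [-0.9, 0.5, -1.9]
gripper_width: 20.7
finger_force: 59.3
```

```bash
python3 - <<'E'
from h import *
for n in("scene","top"):
    im,s=snap(n,n+"2"); 
    for a,k in blobs(im,"green",60):
        b=onplane(n,cv2.boxPoints(cv2.minAreaRect(k.astype(np.float32))),40)[:,:2]; print(n,a,b.round(1).tolist())
    im0=cv2.imread(f"pics/{n}0.png")[:,:,::-1].copy()
    for a,k in blobs(im0,"green",60):
        b=onplane(n,cv2.boxPoints(cv2.minAreaRect(k.astype(np.float32))),40)[:,:2]; print(n,"before",a,b.round(1).tolist())
im=cv2.imread("pics/scene2.png"); cv2.imwrite("pics/s2c.png",cv2.resize(im[150:300,190:460],None,fx=2.9,fy=2.9,interpolation=cv2.INTER_CUBIC))
print(s["ee_pos"],s["gripper_width"],s["ft_force"])
E
```

```text
scene 64.5 [[675.7, 125.5], [688.1, 229.4], [698.9, 226.2], [686.5, 122.8]]
scene 74.0 [[-286.8, -1162.2], [-342.1, -1135.7], [-229.8, -1049.5], [-177.8, -1077.0]]
scene 1208.0 [[-357.2, -1140.4], [-876.4, -1169.4], [-829.8, -1010.0], [-316.2, -1000.9]]
scene before 77.0 [[676.8, -393.2], [668.7, -369.3], [724.1, -352.6], [731.7, -376.1]]
scene before 241.0 [[661.2, -116.9], [702.1, 228.7], [714.7, 225.0], [673.7, -119.0]]
scene before 100.0 [[-288.9, -1160.7], [-341.9, -1135.8], [-253.9, -1067.3], [-203.4, -1092.8]]
scene before 1206.0 [[-849.1, -1258.7], [-906.0, -1112.4], [-357.9, -979.3], [-319.6, -1110.8]]
top 234.0 [[680.0, 223.3], [693.4, 222.4], [654.7, -119.3], [641.3, -117.8]]
top 331.5 [[723.6, -292.0], [787.9, -356.0], [734.2, -405.8], [670.7, -341.8]]
top before 230.5 [[695.6, 223.7], [708.2, 222.8], [669.8, -119.4], [657.3, -118.1]]
top before 333.5 [[723.6, -292.0], [787.9, -356.0], [734.2, -405.8], [670.7, -341.8]]
[ 403.19030647 -142.18087268   53.95231709] 20.47084890080745 [-4.43661737  0.76758525 -2.29713874]
```

View pics/s2c.png

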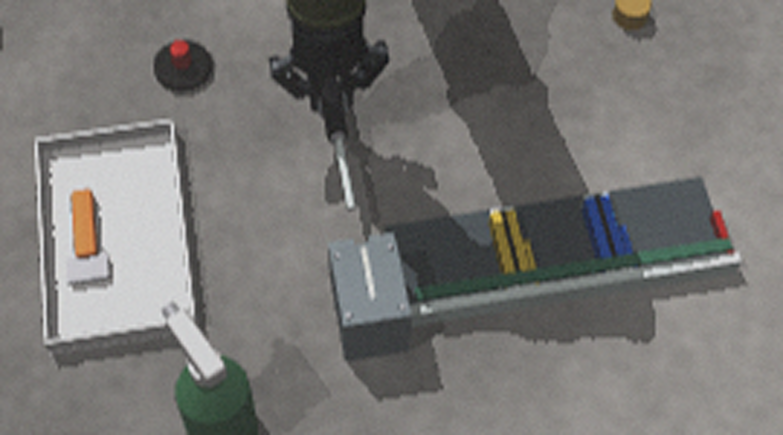

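The lock bar has moved out about 15 mm over both cartridge ends (yellow at (515,240), blue at (610,225)), so the tab is fully pressed. The rod is out of the box. Now I'll lay the pole tip in the left half of the tray.

Request:
{"op": "jog_arm", "data": {
  "commands": [
    [[0,0,0],[0,0.02,-0.026],0],
    [[0,0,0],[0.06,0.225,-0.026],0],
    [[0,0,0],[0.06,0.225,-0.026],0],
    [[0,0,0],[0.06,0.225,-0.026],0],
    [[0,0,0],[0.06,0.225,-0.026],0]
  ]
}}

```text
clock: 29.92
ee_pos: [436.5, -329.4, 80.7]
tool_rot: [[0.994, -0.11, 0.003], [-0.11, -0.994, -0.001], [0.003, 0.001, -1.0]]
ft_force: [1.4, -0.4, -2.3]
gripper_width: 20.4
finger_force: 59.5
```

```bash
python3 - <<'E'
from h import *
s=env.state(); print(s["ee_pos"],s["gripper_width"]); go([438,-372.4,80],-5.9)
E
```

```text
[ 436.45910113 -329.39952588   80.67497448] 20.353311747470418
turn [ 0.0011 -0.0029 -0.0077] shift [0.0063 0.0426 0.0007]
```

Request:
{"op": "jog_arm", "data": {
  "commands": [
    [[0,0,-0.008],[0.006,0.02,0],0],
    [[0,0,-0.008],[0.006,0.043,0],0],
    [[0,0,-0.008],[0.006,0.043,0],0],
    [[0,0,-0.008],[0.006,0.043,0],0]
  ]
}}

```text
clock: 30.25
ee_pos: [436.4, -372.1, 79.8]
tool_rot: [[0.994, -0.106, 0.001], [-0.106, -0.994, -0.001], [0.001, 0.001, -1.0]]
ft_force: [-0.1, 1.0, -2.7]
gripper_width: 20.8
finger_force: 59.5
```

```bash
python3 - <<'E'
from h import *
im,s=snap("wrist","w13"); print(s["ee_pos"],s["gripper_width"]); go([438,-372.4,14],-5.9)
cv2.imwrite("pics/w13c.png",im[:,120:520,::-1])
E
```

```text
[ 436.37404373 -372.08885595   79.77239678] 20.835444977354886
turn [-0.0002 -0.0009 -0.001 ] shift [0.0015 0.0019 0.0658]
```

View pics/w13c.png

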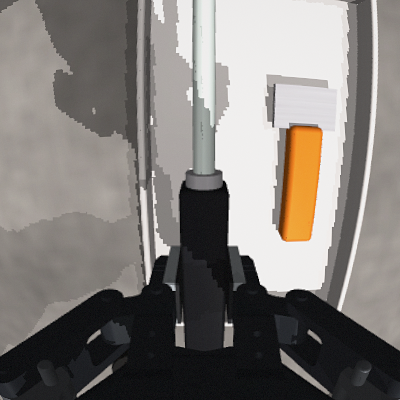

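The pole tip hangs over the free left half of the tray, clear of the scraper at (300,180) and of the left wall at (145,100). I'll lower it and release.

Request:
{"op": "jog_arm", "data": {
  "commands": [
    [[0,0,0],[0.002,0.004,0.025],0],
    [[0,0,0],[0.002,0.004,0.045],0],
    [[0,0,0],[0.002,0.004,0.058],0],
    [[0,0,0],[0.002,0.004,0.063],0],
    [[0,0,0],[0.002,0.004,0.067],0]
  ]
}}

```text
clock: 30.72
ee_pos: [438.2, -372.9, 12.5]
tool_rot: [[0.995, -0.101, -0.0], [-0.101, -0.995, 0.001], [-0.0, -0.001, -1.0]]
ft_force: [0.8, -0.2, -1.6]
gripper_width: 21.0
finger_force: 59.6
```

Request:
{"op": "jog_arm", "data": {
  "commands": [
    [[0,0,0],[0,0,0.001],0],
    [[0,0,0],[0,0,0.002],0],
    [[0,0,0],[0,0,0.002],0],
    [[0,0,0],[0,0,0.002],0.2],
    [[0,0,0],[0,0,0.002],0.42]
  ]
}}

```text
clock: 31.13
ee_pos: [438.0, -374.6, 11.7]
tool_rot: [[0.995, -0.103, 0.001], [-0.103, -0.995, -0.001], [0.001, 0.001, -1.0]]
ft_force: [-0.2, 1.0, 0.6]
gripper_width: 31.3
finger_force: 0.0
```

Request:
{"op": "jog_arm", "data": {
  "commands": [
    [[0,0,0],[0,0,0],0.42],
    [[0,0,0],[0,0,-0.03],0.42],
    [[0,0,0],[0,0,-0.07],0.42],
    [[0,0,0],[0,0,-0.11],0.42],
    [[0,0,0],[0,0,-0.15],0.42]
  ]
}}

```text
clock: 31.55
ee_pos: [437.3, -374.1, 163.0]
tool_rot: [[0.995, -0.103, 0.0], [-0.103, -0.995, 0.0], [-0.0, -0.0, -1.0]]
ft_force: [0.1, -0.6, -0.5]
gripper_width: 36.1
finger_force: 0.0
```

```bash
python3 - <<'E'
from h import *
im,s=snap("wrist","w14"); print(s["ee_pos"],s["gripper_width"],s["ft_force"])
t,_=snap("top","top3")
a=cv2.resize(im[:,100:540],(550,500)); b=cv2.resize(t[140:260,210:450],None,fx=1,fy=1)
c=np.zeros((500,790,3),np.uint8); c[:,:550]=a; c[:120,550:790]=b; cv2.imwrite("pics/fin.png",c[:,:,::-1])
E
```

```text
[ 437.31482728 -374.07017241  162.96950282] 36.14611539426288 [ 0.14400484 -0.64697923 -0.45275489]
```

View pics/fin.png

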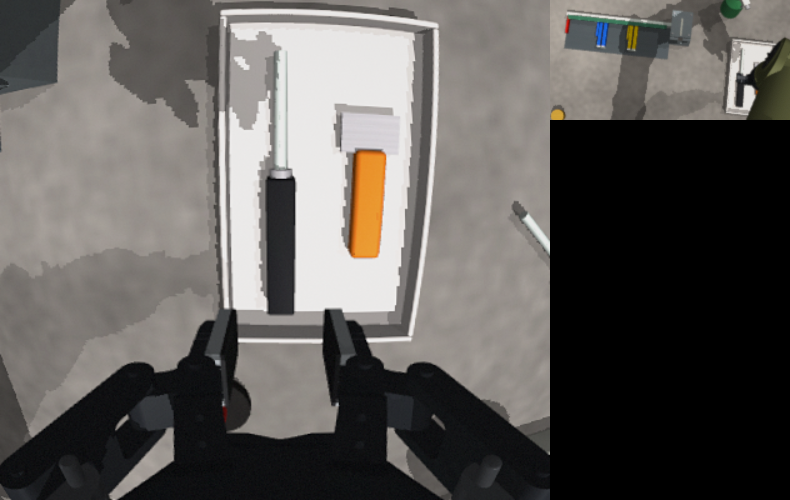

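Both items lie flat inside the tray (pole tip at (280,190), scraper at (367,190)), and the top view shows both cartridges in the rack. I'll make one numeric check that neither was knocked, then hand in.

```bash
python3 - <<'E'
from h import *
for f in("top1","top2","top3"):
    im=cv2.imread(f"pics/{f}.png")[:,:,::-1].copy()
    for c in("blue","yellow"):
        k=[k for a,k in blobs(im,c,20) if 560<onplane("top",k.mean(0),28)[0,0]<700 and k[:,1].max()<230]
        if k:
            r=cv2.minAreaRect(np.vstack(k).astype(np.float32)); print(f,c,np.round(r[0],1),np.round(r[1],1),round(r[2],1))
E
```

```text
top1 blue [261.2 172.3] [12.  24.6] 8.1
top1 yellow [291.6 175.6] [10.8 24.6] 7.1
top2 blue [261.2 173.4] [11.6 22.6] 6.3
top2 yellow [291.5 176.6] [10.8 22.6] 7.1
top3 blue [261.  173.4] [12.  22.5] 7.6
top3 yellow [291.4 176.5] [10.9 22.7] 7.1
```

```bash
python3 -c "
from station import env
print(env.sign_off())"
```

```text
the job is handed in; nothing more can be done
None
```

I handed the job in at about 32 s on the robot's clock: blue and yellow cartridges home (no red one seen), latch tab fully pressed, scraper and pole tip flat in the tray; the hand-in gave no verdict.

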